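# Load the flow-cell cassette into the test station and clamp it

## Task

Load the flow-cell cassette (the flat block of clear plates with a black rib and a red and a black terminal post) into the test station: set it flat on the bed in front of the clamp, slide it back against the fence and along the fence until it just touches the brass end stop, without driving the stop out of its setting or ramming the fence. Then push the red clamp lever over until it snaps past centre and holds the cassette down, without leaning hard on it, let go, and leave everything else on the bench where it is.

Things in the scene. Friction and masses are not known exactly. Their poses are not given: they have to be found in the camera images.
- station: Fixed test station: aluminium base plate, x -100 to +145, y -150 to +150 mm, its top (the bed) 25 mm above the bench. Origin at bench height; x points back, away from the robot, towards fence and clamp; y along the fence towards the brass end stop; z up. Clamp riser and cheeks behind the fence: x 38 to 130, 44 mm wide, 94 mm above the bench.
- fence_face (a point): Middle of the foot of the dark steel back fence's front face (station x = +20, y = 0, on the bed); axes as the station. The fence runs from y -130 to +130, 14 mm high above the bed, 12 mm thick.
- stop_slot (a point): Middle of the end stop's setting range, on the bed (station x = -20, y = +75 mm). The stop itself is not measured: its face towards -y lies up to 12 mm either side of this point along y, as last set: look or feel for it. Brass block 22 (y) x 60 (x) x 20 mm high, knurled screw to 30 mm. It slips in its slot if pushed with more than about 18 N.
- foot_spot (a point): Point of the bed (station x = 0, y = 0) above which the clamp's rubber foot, 18 mm across, comes down to press on the cassette's top 28 mm above the bed. With the lever open the hold-down bar stands up at station x 20 to 70 mm, to 130 mm above the bench.
- cassette: Loose flow-cell cassette, about 0.42 kg: block 90 (x) x 120 (y) x 28 mm, pale clear plates, dark core. Origin: centre of its underside. On top a gripping rib 18 (x) x 50 (y) x 26 mm high centred at x = -24, y = 0; posts 12 mm across, 14 high at x = -24: red y = +47, black y = -47. Goes in with x, y along station x, y: +x face on the fence, +y end on the stop.
- cassette_rib (a point): Centre of the cassette's gripping rib, 41 mm above its underside; axes as the cassette.
- lever_pivot (a point): Pivot of the clamp lever, fixed on the station at x = 111, y = 0, 81 mm above the bench; axes as the station.
- lever_grip (a point): Point on the axis of the lever's red sleeve, 75 mm from the pivot. The sleeve is a round bar 18 mm in diameter, from 36 to 105 mm from the pivot. It swings in the station's x-z plane.
- lever (a joint): Clamp lever, rad. Height angle above level, leaning to station +x, = 1.20 - reading. Starts open, about -0.06 to 0.06; grows as pushed over to +x and down. About 3 N friction at the sleeve; with a cassette in, load begins near 0.75, peaks about 10 N near 0.86, is nil at dead centre 0.97, then it snaps on to its stop at 1.10.
- blank: Bystander: plain grey blank block, no rib, 80 x 110 x 30 mm, about the size of the cassette: not the one to load. Origin: centre of its underside.
- reagent: Bystander: amber reagent bottle with blue cap, 86 mm across, 175 mm tall. Origin: centre of its underside.
- beaker: Bystander: open glass beaker, 72 mm across, 95 mm tall. Origin: centre of its underside.
- meter: Bystander: yellow hand-held multimeter lying flat, 85 x 170 x 46 mm. Origin: centre of its underside.
- fittings: Bystander: blue tray of small pipe fittings, 130 x 170 x 40 mm. Origin: centre of its underside.
- wrench: Bystander: steel spanner lying flat, 170 mm long.
There are look-alikes about, which are no part of the job. What is shaped like the cassette but green is not meant.

How it is judged (in metres and radians):
On the way, in this order (a step that is already met when the one before it is completed fails the run):
1. the cassette lies flat on the bed, against the back fence and against the end stop (x of cassette in the frame of station above -0.027 m and y of stop_c0 in the frame of cassette below 0.073 m and angle between the x axis of cassette and the x axis of station, either way round below 0.04 rad and z of cassette in the frame of station between 0.022 and 0.027 m and value of joint lever below 0.6 rad), for 0.2 s.
2. the lever has snapped past centre and the foot holds the cassette down (value of joint lever above 1.05 rad and contact force between foot_c0 and cassette above 10 N), for 0.3 s.
At the end, for the whole second after the job is handed in: The cassette lies flat on the bed within 2 mm of the back fence and within 2 mm of the brass end stop, square to within 0.04 rad; the lever is over centre (joint above 1.05) with the foot pressing on the cassette with more than 10 N; nothing touched by the robot (all of step 2 and x of cassette in the frame of station above -0.027 m and y of stop_c0 in the frame of cassette below 0.073 m and angle between the x axis of cassette and the x axis of station, either way round below 0.04 rad and z of cassette in the frame of station between 0.022 and 0.027 m and linear speed of cassette below 0.01 m/s).
It fails at once if the end stop is pushed more than 3 mm out of its setting (distance of stop_c0 from where it was at the start of the episode above 0.003 m).
It fails at once if the cassette is rammed against the fence (over 40 N) (contact force between cassette and station_c1 above 40 N).
It fails at once if the robot leans on the clamp lever with more than 35 N (contact force between any of the fingers, the arm and lever above 35 N).
It fails at once if a bystander is shifted by more than 20 mm (distance of any of blank, reagent, beaker, meter, wrench, fittings from where it was at the start of the episode above 0.02 m).
It also fails if it takes over 59 s, if anything falls off the work surface, if the arm or the gripper's body presses on something with over 40 N, if the wrist force passes 120 N, or if a joint passes its speed limit or range.

## Robot

A 6-joint arm with a two-finger parallel gripper is mounted at the origin on the work surface. World frame = base frame: x ahead of the robot, y to its left, z up, the work surface at z = 0. Lengths are in mm, angles in rad, forces in N, time in s.
With the tool pointing down it reaches from about 300 to 775 mm from the base axis. Payload 14.6 kg.
Tool frame: the origin (TCP) lies between the finger pads; the fingertips stand 11 mm ahead of it and the grasp point (between the pads) lies 8 mm behind it; z points along the fingers, y is the direction in which the jaws open and shut (so a half turn about z gives the same grasp; the last joint's range is limited). The gripper opens to 94 mm and grips with 3 to 60 N. Pads are 16 mm wide; open, the fingers measure 119 mm over their backs; the gripper's body (75 mm by 177 mm) begins 78 mm behind the grasp point.
Start: joints at [1.264, 0.3, 1.521, -0, 1.321, -0.067], TCP at [130.627, 534.252, 180.146] pointing down, gripper open.
Joint ranges: [-3.03, 3.03], [-0.79, 2.21], [0.23, 2.52], [-1.04, 4.18], [0, 3.07], [-2.55, 2.55]. Speed limits (rad/s): [2.22, 2.22, 2.57, 3.14, 3.14, 3.14].

## Interface

Orientations are given as [roll, pitch, yaw] about the fixed x, y, z axes, in that order (R = Rz(yaw) Ry(pitch) Rx(roll)).
In Python, from cell import * gives the robot as it stands.
- The arm moves only by the tool arm_command, never from a script. Its argument "deltas" is a list of rows, each an object with "xyz": the shift along the world's x, y, z in m, a list of three; "turn": the turn, a rotation vector about the world's x, y, z in rad, a list of three. A call has 1 to 12 rows; each row shifts and turns the commanded pose from where the row before left it; what a row does not reach is not made up. A row lasts 1/8 s, in which the tool goes at most 62.5 mm and 10.7 degrees, less where a joint would pass 70% of its speed; a pose out of reach is approached as far as the arm can. A call with a gripper value outside its range is refused whole. "gripper" is the closure, from 0 (fully open) to 1 (shut), set as the call begins (left out, the last holds). The fingers move at their own pace and stop on an object; "force" is the grip in N (left out, the last holds). Time passes only in rows, so rows that do not move let the fingers close. It gives the time, the measured TCP pose, the force and the opening at its end, in the units of the state.
- read_state(): the state, without advancing time (a new reading comes with each control period).
- camera(name): name is "scene" or "top"; returns a dict with "color" (480x640x3 uint8, red, green, blue), "fx", "fy", "cx", "cy" (pixels), "rvec" (rotation vector, rad) and "tvec" (3), from world to camera coordinates, as OpenCV has them. Camera axes: x right, y down, z forward; pixel columns grow to the right and rows downward; lengths in mm; the calibration is good to about 2 mm. A picture is of the moment at which its call begins. There is no depth.
- sign_off(): hands the job in, once; it reports no verdict.
The state is a dict: "clock": time; "joints": joint angles; "qd": joint speeds; "effort": joint torques, N m; "eef_pos": TCP position; "eef_rot": TCP orientation; "wrist_force": force on the tool from outside, world axes, zero at the start; "moment": the same for the moment, N m; "finger_gap": finger opening in mm.
Only numpy, scipy, OpenCV 4.12 (cv2) and the standard library are available. Lean on these libraries where they do the work, as an engineer would, in place of code of your own. Each camera call takes 0.05 s, during which the arm holds its last target.

## Working session

There is one attempt and no reset: what is moved stays moved. The work goes in short steps, Python scripts to look and compute and a tool call to move; the robot and the scene stay as the last step left them, time stands still between calls to the robot, and variables do not carry over. Pictures are saved under pics/ and viewed, and the job is handed in when it is done.

Besides the shell and the picture viewer there is one more tool, called by a JSON object that holds its "name" and its "arguments". arm_command: Moves the arm, as the interface text tells. Its arguments: {"type":"object","properties":{"deltas":{"type":"array","items":{"type":"object","properties":{"xyz":{"type":"array","items":{"type":"number"}},"turn":{"type":"array","items":{"type":"number"}}}}},"gripper":{"type":"number"},"force":{"type":"number"}},"required":["deltas"]}

```bash
ls; mkdir -p pics
python3 - <<'E'
from cell import *
import cv2, numpy as np, pickle
for n in("scene","top"):
    c=camera(n); cv2.imwrite(f"pics/{n}0.png",c["color"][:,:,::-1]); pickle.dump(c,open(f"{n}0.pkl","wb"))
    R=cv2.Rodrigues(np.array(c["rvec"]))[0]; print(n,c["fx"],c["cx"],c["cy"],-R.T@np.array(c["tvec"]).ravel(),R.round(3).tolist())
print(read_state())
E
```

```text
pics
scene 472.0475075161227 317.7287091381974 241.20137452479727 [1115.47693309  804.27934381 1316.80993451] [[-0.829, 0.56, -0.003], [0.425, 0.626, -0.654], [-0.364, -0.543, -0.757]]
top 522.1360866631234 317.31154932575095 227.4267136260939 [ 409.18628347  -70.03282038 1519.35549283] [[-0.0, -1.0, -0.0], [-0.996, 0.0, -0.095], [0.095, 0.0, -0.996]]
{'clock': 0.1, 'joints': array([ 1.26440460e+00,  3.00419114e-01,  1.52148879e+00,  3.10289884e-05,
        1.32068678e+00, -6.66334479e-02]), 'qd': array([ 0.00042638, -0.00068358, -0.00327508, -0.00041518, -0.00030275,
       -0.00017387]), 'effort': array([ 2.83126261e-03, -5.32632315e+01, -3.53278112e+01,  7.09755393e-02,
        2.35694333e-02, -5.42250609e-05]), 'eef_pos': array([130.54540733, 534.03074976, 179.65389403]), 'eef_rot': array([-3.14059485e+00, -9.67085866e-05,  2.90182663e+00]), 'wrist_force': array([-0.35365704,  0.38073376,  0.7976941 ]), 'moment': array([ 0.00033351, -0.04968633,  0.0300312 ]), 'finger_gap': 94.07974766029152}
```

View pics/scene0.png

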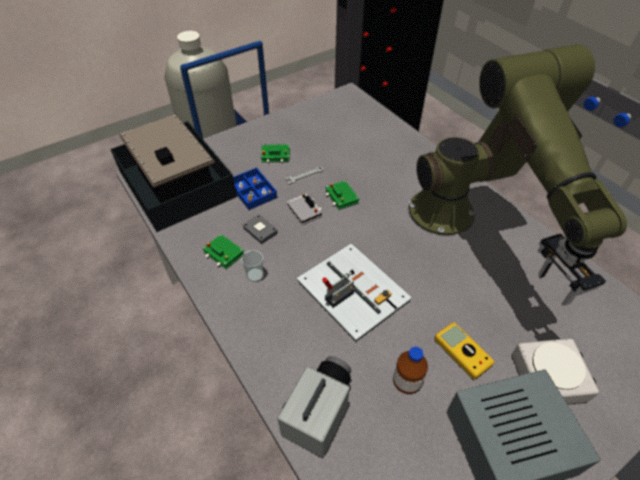

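View pics/top0.png

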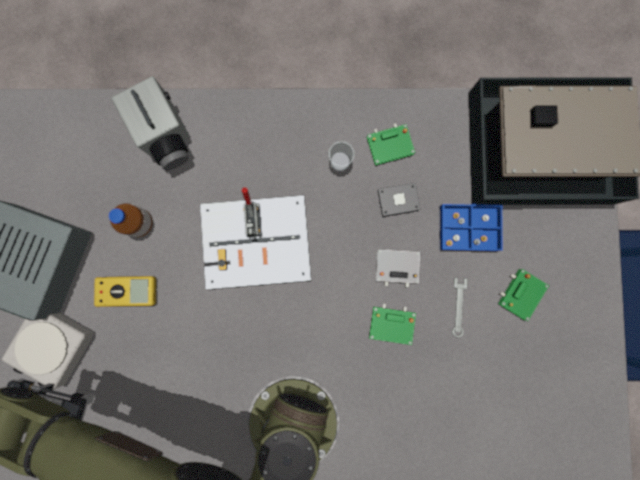

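Candidates in the top view:
- pale block with black rib at (398,267)
- grey blank at (398,200)
- green look-alikes at (390,145), (392,325) and (524,295)

By the description, the cassette is the one at (398,267). I'll check it in a close crop.

Run:
```python
import cv2, numpy as np
t=cv2.imread("pics/top0.png"); s=cv2.imread("pics/scene0.png")
a=cv2.resize(t[240:295,365:430],None,fx=8,fy=8,interpolation=cv2.INTER_CUBIC)
cv2.imwrite("pics/c1.png",a)
b=cv2.resize(t[180:300,190:320],None,fx=6,fy=6,interpolation=cv2.INTER_CUBIC)[:600]
b=cv2.resize(t[185:285,190:320],None,fx=6,fy=6,interpolation=cv2.INTER_CUBIC)
cv2.imwrite("pics/c2.png",b)
c=cv2.resize(s[180:230,275:335],None,fx=8,fy=8,interpolation=cv2.INTER_CUBIC)
cv2.imwrite("pics/c3.png",c)
c=cv2.resize(s[240:340,290:415],None,fx=6,fy=6,interpolation=cv2.INTER_CUBIC)
cv2.imwrite("pics/c4.png",c)
```

```text
(no output)
```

View pics/c1.png

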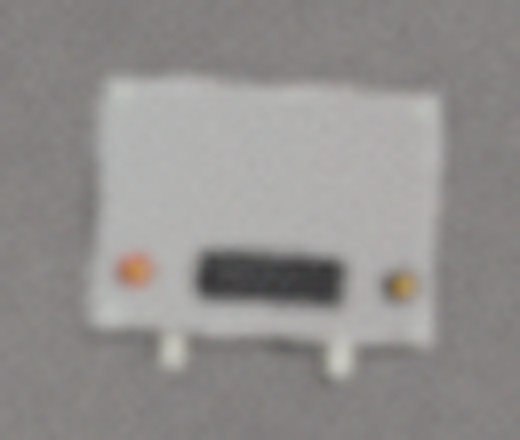

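View pics/c2.png

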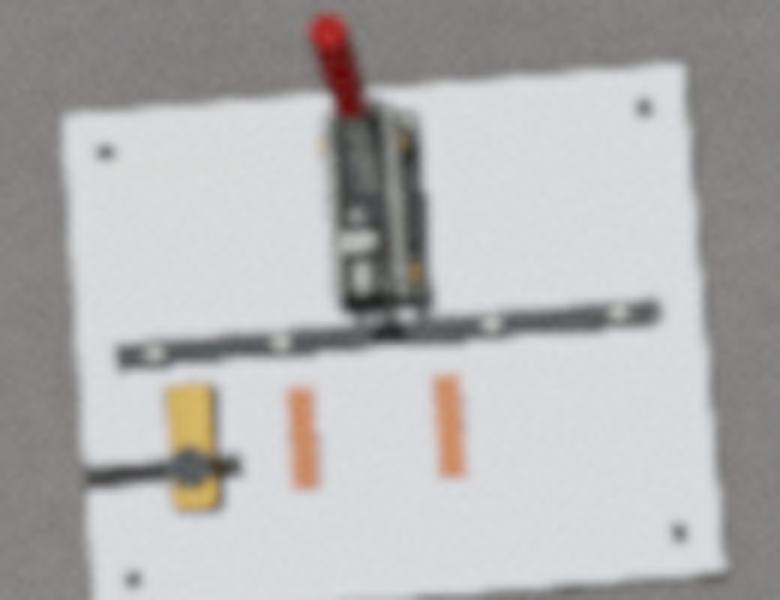

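View pics/c3.png

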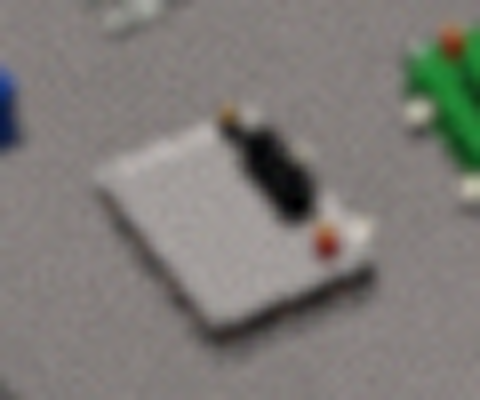

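View pics/c4.png

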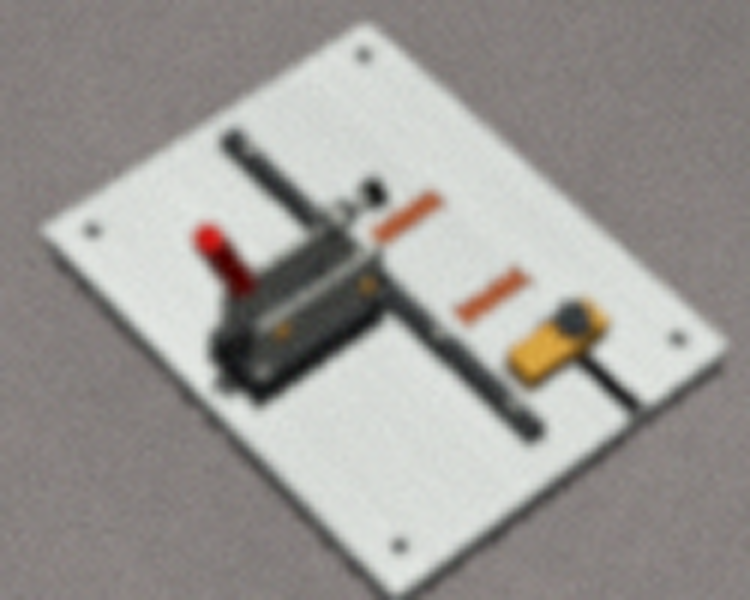

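The crops confirm it: pale block, black rib, red post at the left (+y) end, rib on the robot side. The station has its fence at the back, the red lever behind it, and the brass stop at the left, crop c2 (190,445). Next I'll measure positions.

```bash
cat > h.py <<'E'
import cv2, numpy as np, pickle
def load(n): return pickle.load(open(n+".pkl","rb"))
def ray(c,uv,z):
    R=cv2.Rodrigues(np.array(c["rvec"],float))[0]; t=np.array(c["tvec"],float).ravel(); C=-R.T@t
    uv=np.atleast_2d(uv).astype(float)
    d=np.c_[(uv[:,0]-c["cx"])/c["fx"],(uv[:,1]-c["cy"])/c["fy"],np.ones(len(uv))]@R
    return C+d*((z-C[2])/d[:,2])[:,None]
def proj(c,P):
    P=np.atleast_2d(P).astype(float)
    K=np.array([[c["fx"],0,c["cx"]],[0,c["fy"],c["cy"]],[0,0,1]])
    return cv2.projectPoints(P,np.array(c["rvec"],float),np.array(c["tvec"],float),K,None)[0][:,0]
def comp(mask,seed=None,roi=None):
    m=mask.astype(np.uint8)
    if roi: 
        k=np.zeros_like(m); x0,y0,x1,y1=roi; k[y0:y1,x0:x1]=1; m=m*k
    n,l,s,ce=cv2.connectedComponentsWithStats(m)
    if n<2: return m*0
    return (l==1+np.argmax(s[1:,4])).astype(np.uint8)
def rect(c,m,z):
    ct=max(cv2.findContours(m,cv2.RETR_EXTERNAL,cv2.CHAIN_APPROX_NONE)[0],key=cv2.contourArea)[:,0]
    w=ray(c,ct,z)[:,:2].astype(np.float32)
    h=cv2.convexHull(w); M=cv2.moments(h)
    return (M["m10"]/M["m00"],M["m01"]/M["m00"]),cv2.minAreaRect(w)
E
python3 - <<'E'
from h import *
for n,rs,rc in(("top0",(190,185,320,300),(365,240,430,295)),("scene0",(285,235,420,345),(275,180,335,230))):
    c=load(n); im=c["color"]; hsv=cv2.cvtColor(im,cv2.COLOR_RGB2HSV); g=cv2.cvtColor(im,cv2.COLOR_RGB2GRAY)
    H,S,V=[hsv[...,i].astype(int) for i in range(3)]
    m=comp(g>170,roi=rs); print(n,"station",m.sum(),rect(c,m,25))
    # cassette
    x0,y0,x1,y1=rc
    print("gray bg",np.median(g[y0:y0+8,x0:x1]), "cass", g[(y0+y1)//2-5,(x0+x1)//2])
    m=comp(g>148,roi=rc); print("cass top",m.sum(),rect(c,m,28))
    m=comp(g<80,roi=rc); print("rib",m.sum(),rect(c,m,54))
    m=comp((S>90)&((H<12)|(H>170)),roi=rc); ys,xs=np.nonzero(m); print("red post",m.sum(),ray(c,[xs.mean(),ys.mean()],42 if n=="top0" else 40))
    m=comp((S>110)&(H>14)&(H<35),roi=rs); print("brass",m.sum(),rect(c,m,45))
    m=comp(g<95,roi=rs); print("dark",m.sum())
    m=comp((S>120)&((H<8)|(H>172)),roi=(rs[0],rs[1]-10,rs[2],rs[3])); ys,xs=np.nonzero(m); print("lever",m.sum(),xs.min(),xs.max(),ys.min(),ys.max())
E
```

```text
top0 station 7597 ((511.2795419864942, 110.23535067136474), ((511.3005676269531, 110.28025817871094), (245.4153594970703, 300.55059814453125), 4.813255786895752))
gray bg 130.0 cass 174
cass top 1245 ((437.566435515074, -299.49782490910854), ((436.1885070800781, -299.6620178222656), (123.76934051513672, 102.9810791015625), 86.81507110595703))
rib 71 ((417.1953966504486, -294.890152447643), ((417.667236328125, -295.5071716308594), (44.80718994140625, 11.137545585632324), 89.99906158447266))
red post 1 [[ 420.5431037  -246.65284022   42.        ]]
brass 56 ((473.1064002175215, 200.34137487296599), ((472.55731201171875, 200.4903106689453), (25.634672164916992, 14.122363090515137), 0.9679116010665894))
dark 207
lever 75 242 249 188 203
scene0 station 4123 ((510.0253995132253, 109.8854705419034), ((510.0602722167969, 109.79515838623047), (245.67141723632812, 300.2771301269531), 4.789555549621582))
gray bg 127.0 cass 77
cass top 310 ((450.83727954712714, -303.7180522450098), ((450.92498779296875, -303.1292419433594), (117.55089569091797, 60.55253982543945), 87.33641815185547))
rib 71 ((422.3833612205383, -291.7475249287963), ((422.0228271484375, -292.1047668457031), (74.35738372802734, 22.616987228393555), 84.0133056640625))
red post 6 [[ 420.65215086 -246.5272612    40.        ]]
brass 92 ((464.4731210699292, 205.92012342564226), ((463.310302734375, 205.5157470703125), (25.86752700805664, 59.387142181396484), 88.59439849853516))
dark 652
lever 47 323 332 278 289
```

```bash
cat >> h.py <<'E'
YAW=0.0838; O=np.array([488.4,108.2]); Rs=np.array([[np.cos(YAW),-np.sin(YAW)],[np.sin(YAW),np.cos(YAW)]])
def s2w(p): return O+Rs@np.array(p[:2],float)
def w2s(p): return Rs.T@(np.array(p[:2],float)-O)
E
python3 - <<'E'
from h import *
c=load("top0")
p=lambda u,v,x0,y0,k:[x0+(u+.5)/k-.5,y0+(v+.5)/k-.5]
print("rib",ray(c,p(270,276,365,240,8),54),"red",ray(c,p(135,270,365,240,8),44),"blk",ray(c,p(402,285,365,240,8),44))
for l,uv,z in(("stop right foot",(217,445),25),("stop left top",(168,445),45),("stop bottom",(197,510),25),("stop top",(190,383),45),("fence L front top",(118,368),39),("fence R front top",(658,325),39),("fence L front foot",(118,370),25),("fence Rend",(660,315),39)):
    print(l,w2s(ray(c,p(*uv,190,185,6),z)[0]))
c=load("scene0")
for l,uv in(("stopA front top corner",(515,350)),("tip",(210,240))): print(l,w2s(ray(c,p(*uv,290,240,6),45)[0]))
print("stop corners px scene", [ (proj(c,np.r_[s2w((-20,y)),25])[0]-[290,240])*6 for y in (63,75,87)])
print("rib target at x=-55,y=0",s2w((-55,0)), "yaw",YAW+np.pi/2)
E
```

```text
rib [[ 417.49126437 -296.37415256   54.        ]] red [[ 419.65135005 -250.45004365   44.        ]] blk [[ 414.39423506 -344.30063479   44.        ]]
stop right foot [-20.04566089  85.57216235]
stop left top [-19.10521468 105.09102011]
stop bottom [-50.05517569  97.12300202]
stop top [ 9.13290357 92.85024451]
fence L front top [ 19.48998413 127.39477539]
fence R front top [  18.4288592  -128.80976284]
fence L front foot [ 19.60756549 130.27791982]
fence Rend [  23.08400024 -130.13623917]
stopA front top corner [ 3.83570768 87.96197958]
tip [ 85.01381806 -71.49847418]
stop corners px scene [array([509.55931554, 315.77868056]), array([524.62784342, 329.86615416]), array([539.81572628, 344.06521202])]
rib target at x=-55,y=0 [433.59300411 103.59639251] yaw 1.6545963267948967
```

{"name": "arm_command", "arguments": {"deltas": [{"xyz": [0.036,-0.027,0.018],"turn": [0,0,-0.1156]},{"xyz": [0.036,-0.027,0.018],"turn": [0,0,-0.1156]},{"xyz": [0.036,-0.027,0.018],"turn": [0,0,-0.1156]},{"xyz": [0.036,-0.027,0.018],"turn": [0,0,-0.1156]},{"xyz": [0.036,-0.027,0.018],"turn": [0,0,-0.1156]},{"xyz": [0.0185,-0.0486,0],"turn": [0,0,-0.1156]},{"xyz": [0.0185,-0.0486,0],"turn": [0,0,-0.1156]},{"xyz": [0.0185,-0.0486,0],"turn": [0,0,-0.1156]},{"xyz": [0.0185,-0.0486,0],"turn": [0,0,-0.1156]},{"xyz": [0.0185,-0.0486,0],"turn": [0,0,-0.1156]},{"xyz": [0.0185,-0.0486,0],"turn": [0,0,-0.1156]},{"xyz": [0.0185,-0.0486,0],"turn": [0,0,-0.1154]}], "gripper": 0}}

```text
clock: 1.6
eef_pos: [440.3, 57.4, 270.1]
eef_rot: [-3.141, -0.0, 1.511]
wrist_force: [0.5, 0.9, -0.9]
finger_gap: 94.0
```

{"name": "arm_command", "arguments": {"deltas": [{"xyz": [-0.0029,-0.0443,0]},{"xyz": [-0.0029,-0.0443,0]},{"xyz": [-0.0029,-0.0443,0]},{"xyz": [-0.0029,-0.0443,0]},{"xyz": [-0.0029,-0.0443,0]},{"xyz": [-0.0029,-0.0443,0]},{"xyz": [-0.0029,-0.0443,0]},{"xyz": [-0.0026,-0.0445,0]},{"xyz": [0,0,-0.05]},{"xyz": [0,0,-0.05]},{"xyz": [0,0,-0.03]},{}]}}

```text
validation failed for argument at $.de...
```

Run:
```python
from cell import *
import cv2
for n,(x0,y0,x1,y1) in(("scene",(235,120,395,240)),("top",(320,200,480,320))):
    c=camera(n); cv2.imwrite(f"pics/a_{n}.png",cv2.resize(c["color"][y0:y1,x0:x1,::-1],None,fx=5,fy=5,interpolation=cv2.INTER_CUBIC))
print(read_state()["eef_pos"],read_state()["wrist_force"])
```

```text
[440.90087821  55.60513145 269.67507095] [ 0.15106653  0.51796527 -0.21514101]
```

View pics/a_scene.png

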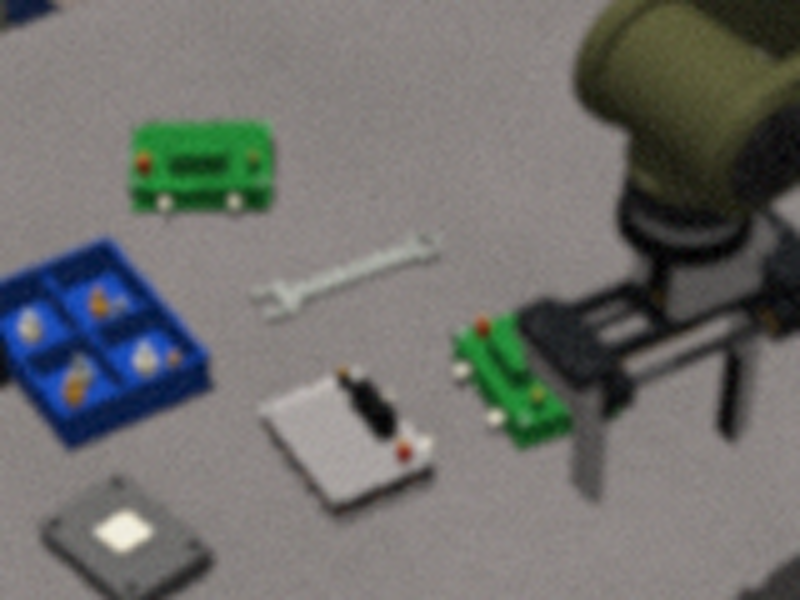

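View pics/a_top.png

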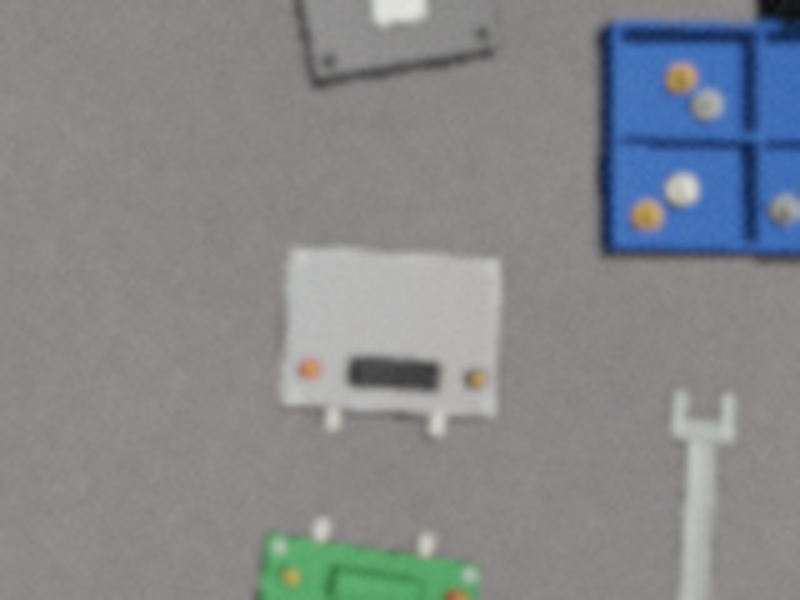

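The move was refused because of an empty row, so the arm has not moved. The pictures show the cassette in place, with the rib at about (399,274) in the top view and the barbs of the green block about 87 mm from it, so the open fingers clear.

{"name": "arm_command", "arguments": {"deltas": [{"xyz": [-0.0029,-0.0443,0]},{"xyz": [-0.0029,-0.0443,0]},{"xyz": [-0.0029,-0.0443,0]},{"xyz": [-0.0029,-0.0443,0]},{"xyz": [-0.0029,-0.0443,0]},{"xyz": [-0.0029,-0.0443,0]},{"xyz": [-0.0029,-0.0443,0]},{"xyz": [-0.0032,-0.0425,0]},{"xyz": [0,0,-0.05]},{"xyz": [0,0,-0.05]},{"xyz": [0,0,-0.05]},{"xyz": [0,0,0]}]}}

```text
validation failed for argument at $.de...
```

Run:
```python
from cell import *
import cv2
for n,(x0,y0,x1,y1) in(("scene",(235,120,395,240)),("top",(320,200,480,320))):
    c=camera(n); cv2.imwrite(f"pics/b_{n}.png",cv2.resize(c["color"][y0:y1,x0:x1,::-1],None,fx=5,fy=5,interpolation=cv2.INTER_CUBIC))
s=read_state();print(s["eef_pos"],s["eef_rot"],s["wrist_force"])
```

```text
[440.05286318  58.64046154 269.84829496] [-3.14080341e+00 -8.29516420e-05  1.51375844e+00] [-0.20159254  0.05340653 -0.12994083]
```

View pics/b_scene.png

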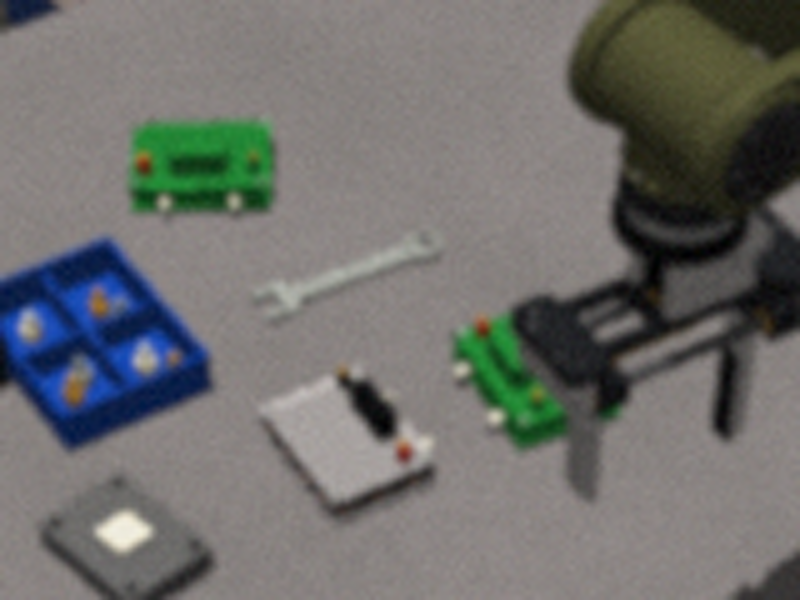

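Refused again, still nothing moved. It looks as if every row needs a "turn".

{"name": "arm_command", "arguments": {"deltas": [{"xyz": [-0.0029,-0.0443,0],"turn": [0,0,0]},{"xyz": [-0.0029,-0.0443,0],"turn": [0,0,0]},{"xyz": [-0.0029,-0.0443,0],"turn": [0,0,0]},{"xyz": [-0.0029,-0.0443,0],"turn": [0,0,0]},{"xyz": [-0.0029,-0.0443,0],"turn": [0,0,0]},{"xyz": [-0.0029,-0.0443,0],"turn": [0,0,0]},{"xyz": [-0.0029,-0.0443,0],"turn": [0,0,0]},{"xyz": [-0.0025,-0.0459,0],"turn": [0,0,0]},{"xyz": [0,0,-0.05],"turn": [0,0,0]},{"xyz": [0,0,-0.05],"turn": [0,0,0]},{"xyz": [0,0,-0.05],"turn": [0,0,0]},{"xyz": [0,0,0],"turn": [0,0,0]}]}}

```text
clock: 3.3
eef_pos: [416.6, -294.7, 117.7]
eef_rot: [-3.137, -0.004, 1.517]
wrist_force: [0.2, 0.5, 0.2]
finger_gap: 93.9
```

Run:
```python
from cell import *
import cv2
for n,(x0,y0,x1,y1) in(("scene",(235,120,395,240)),("top",(320,200,480,320))):
    c=camera(n); cv2.imwrite(f"pics/d_{n}.png",cv2.resize(c["color"][y0:y1,x0:x1,::-1],None,fx=5,fy=5,interpolation=cv2.INTER_CUBIC))
s=read_state();print(s["clock"],s["eef_pos"],s["eef_rot"],s["wrist_force"])
```

```text
3.4 [ 418.30883347 -296.64429911  121.85311173] [3.14046486e+00 7.60256995e-04 1.51642756e+00] [ 0.31709631 -0.25437242  0.82944736]
```

View pics/d_scene.png

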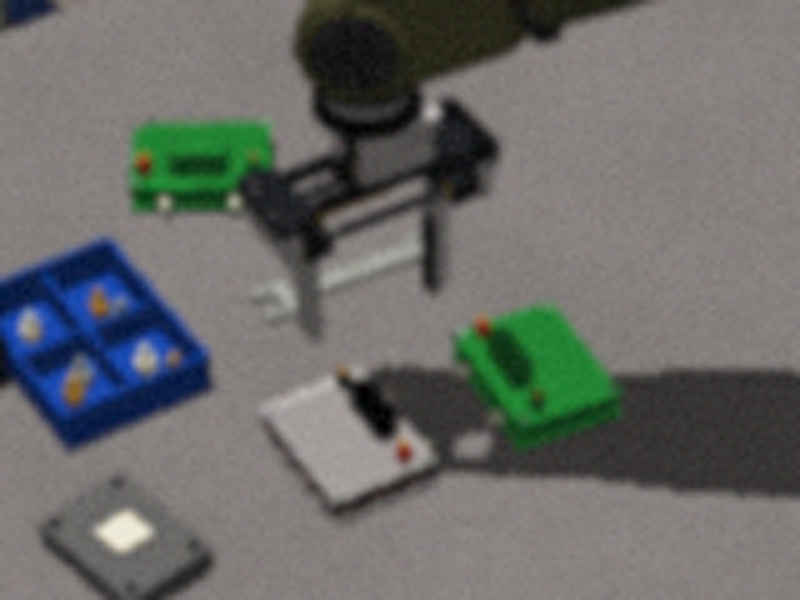

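View pics/d_top.png

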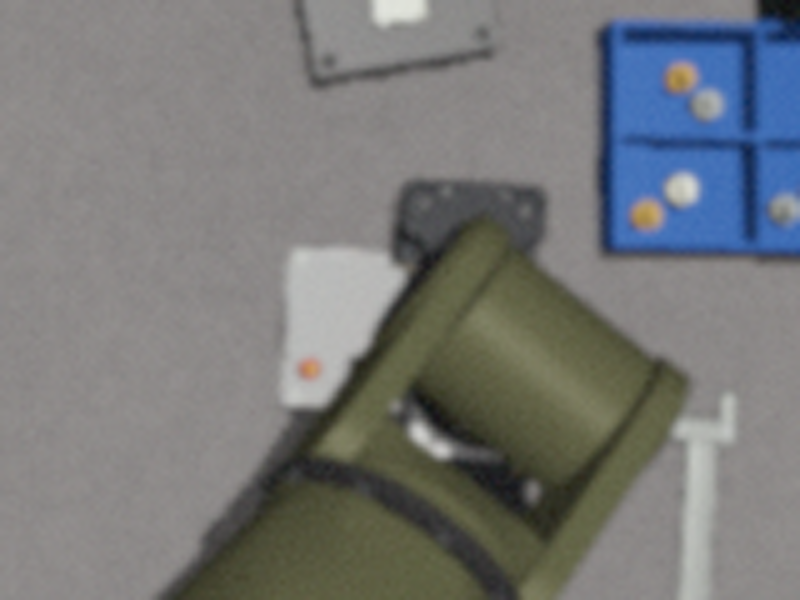

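Fingers straddle the rib at height 110 mm. Descending and gripping.

{"name": "arm_command", "arguments": {"deltas": [{"xyz": [0,0,-0.03],"turn": [0,0,0]},{"xyz": [0,0,-0.03],"turn": [0,0,0]},{"xyz": [0,0,-0.012],"turn": [0,0,0]},{"xyz": [0,0,-0.006],"turn": [0,0,0]},{"xyz": [0,0,0],"turn": [0,0,0]}]}}

```text
clock: 4.03
eef_pos: [417.8, -297.2, 43.1]
eef_rot: [3.141, 0.001, 1.515]
wrist_force: [-0.0, -0.5, 0.1]
finger_gap: 94.1
```

{"name": "arm_command", "arguments": {"deltas": [{"xyz": [0,0,0],"turn": [0,0,0]},{"xyz": [0,0,0],"turn": [0,0,0]},{"xyz": [0,0,0],"turn": [0,0,0]},{"xyz": [0,0,0],"turn": [0,0,0]},{"xyz": [0,0,0],"turn": [0,0,0]},{"xyz": [0,0,0],"turn": [0,0,0]}], "gripper": 1, "force": 30}}

```text
clock: 4.78
eef_pos: [417.3, -296.9, 42.1]
eef_rot: [-3.142, -0.0, 1.515]
wrist_force: [-0.1, -0.0, -0.0]
finger_gap: 37.6
```

{"name": "arm_command", "arguments": {"deltas": [{"xyz": [0,0,0],"turn": [0,0,0]},{"xyz": [0,0,0],"turn": [0,0,0]},{"xyz": [0,0,0],"turn": [0,0,0]},{"xyz": [0,0,0],"turn": [0,0,0]},{"xyz": [0,0,0],"turn": [0,0,0]}]}}

```text
clock: 5.4
eef_pos: [417.3, -296.9, 42.1]
eef_rot: [-3.142, -0.0, 1.515]
wrist_force: [-0.2, 0.1, -0.0]
finger_gap: 0.6
```

Gap 0.6 mm: the jaws shut on nothing. I'll look.

Run:
```python
from cell import *
import cv2,pickle
for n,(x0,y0,x1,y1) in(("scene",(255,150,355,225)),("top",(340,220,440,295))):
    c=camera(n); pickle.dump(c,open(f"{n}1.pkl","wb")); cv2.imwrite(f"pics/e_{n}.png",cv2.resize(c["color"][y0:y1,x0:x1,::-1],None,fx=8,fy=8,interpolation=cv2.INTER_CUBIC))
s=read_state();print(s["clock"],s["eef_pos"],s["eef_rot"],s["wrist_force"],s["finger_gap"])
```

```text
5.5 [ 417.32502852 -296.95911708   42.140894  ] [ 3.14159187e+00 -1.29049284e-05  1.51476669e+00] [ 0.07320235 -0.29176203 -0.23792406] 0.25911774294243406
```

View pics/e_scene.png

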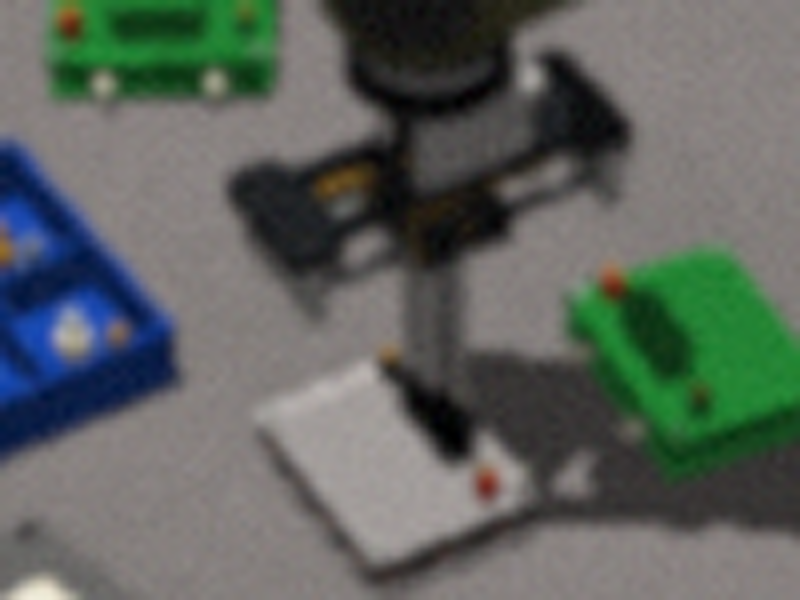

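View pics/e_top.png

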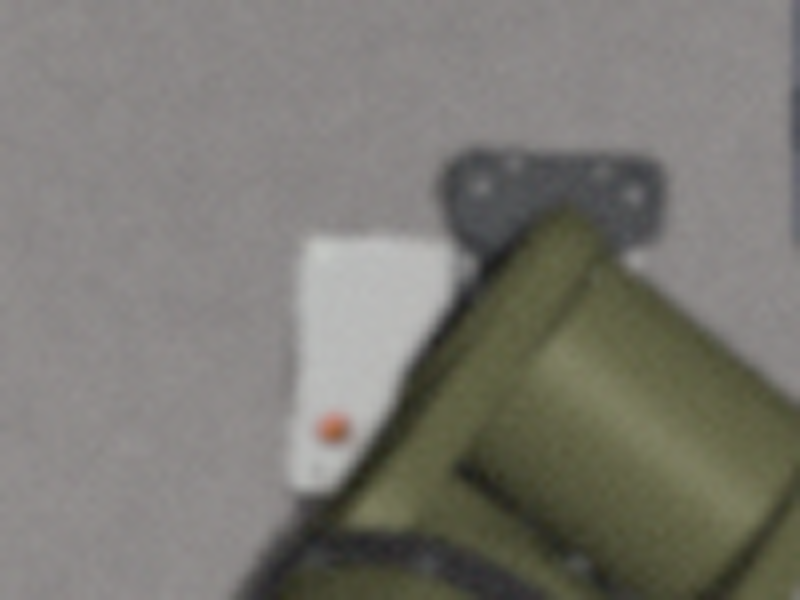

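Run:
```python
from h import *
c=load("scene1")
f=lambda P:((proj(c,P)-[255,150]+.5)*8-.5).round()
t=np.array([417.3,-296.9,42.1])
print("tcp,tip,+60",f([t,t-[0,0,11],t+[0,0,60]]))
for r in((417.3,-297),(423,-297)):
  print("rib top/bottom",f([[*r,54],[*r,28]]))
  print("ribends",f([[r[0]+1.4,r[1]+25,54],[r[0]-1.4,r[1]-25,54]]))
print("red",f([[420,-249.5,42]]),"blk",f([[414.7,-344,42]]))
# triangulate red post & rib centre
a=load("top0");b=load("scene0")
```

```text
tcp,tip,+60 [[435. 416.]
 [435. 432.]
 [433. 324.]]
rib top/bottom [[434. 398.]
 [435. 437.]]
ribends [[461. 429.]
 [408. 367.]]
rib top/bottom [[424. 403.]
 [425. 441.]]
ribends [[451. 434.]
 [398. 371.]]
red [[485. 476.]] blk [[386. 358.]]
```

Run:
```python
from h import *
c=load("scene1")
f=lambda P:((proj(c,P)-[235,120]+.5)*5-.5).round()
for z in (99,109,119,129): print(z,f([[417.5+53,-300,z],[417.5-53,-294,z]]).tolist())
cv2.imwrite("pics/f.png",cv2.resize(c["color"][170:215,285:345,::-1],None,fx=13,fy=13,interpolation=cv2.INTER_LANCZOS4))
```

```text
99 [[308.0, 381.0], [431.0, 331.0]]
109 [[308.0, 371.0], [431.0, 321.0]]
119 [[307.0, 361.0], [431.0, 311.0]]
129 [[307.0, 351.0], [431.0, 301.0]]
```

View pics/f.png

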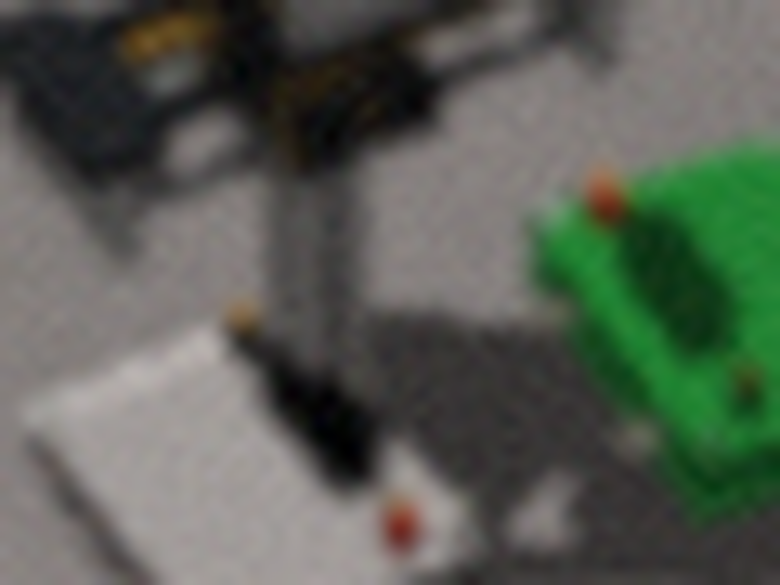

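Run:
```python
from h import *
c=load("top1"); b=load("scene1")
u=(555.5/8-.5+340); v=(200.5/8-.5+220)
for z in (130,150,170,190): print(z,ray(c,[u,v],z)[0].round(1))
# scene1: finger tip px: f.png (320,385)/13
tip=[285+320.5/13-.5,170+385.5/13-.5]; print(tip)
for z in (31,42,56,65): print(z,ray(b,tip,z)[0].round(1))
# gripper-body points scene: outer blocks
```

```text
130 [ 495.4 -314.1  130. ]
150 [ 494.1 -310.6  150. ]
170 [ 492.9 -307.1  170. ]
190 [ 491.6 -303.6  190. ]
[309.15384615384613, 199.15384615384616]
31 [ 403.2 -317.1   31. ]
42 [ 409.3 -307.5   42. ]
56 [ 417.1 -295.3   56. ]
65 [ 422.  -287.4   65. ]
```

Both views agree that the fingertips are really about 25 mm higher than the reading implies: the tip ray meets x, y of the TCP at z≈56, just above the rib. So I'll feel for the rib top (z = 54) with the closed fingers, in small steps.

{"name": "arm_command", "arguments": {"deltas": [{"xyz": [0,0,-0.001],"turn": [0,0,0]},{"xyz": [0,0,-0.001],"turn": [0,0,0]}]}}

```text
clock: 5.75
eef_pos: [417.3, -296.9, 40.1]
eef_rot: [-3.142, -0.0, 1.515]
wrist_force: [0.7, -0.7, 0.2]
finger_gap: 0.4
```

{"name": "arm_command", "arguments": {"deltas": [{"xyz": [0,0,-0.001],"turn": [0,0,0]},{"xyz": [0,0,-0.001],"turn": [0,0,0]}]}}

```text
clock: 6.0
eef_pos: [417.3, -296.9, 38.1]
eef_rot: [-3.142, -0.0, 1.515]
wrist_force: [0.3, 0.2, 1.0]
finger_gap: 0.2
```

{"name": "arm_command", "arguments": {"deltas": [{"xyz": [0,0,-0.001],"turn": [0,0,0]},{"xyz": [0,0,-0.001],"turn": [0,0,0]}]}}

```text
clock: 6.25
eef_pos: [417.3, -296.9, 36.1]
eef_rot: [-3.142, -0.0, 1.515]
wrist_force: [-0.1, 0.0, -0.2]
finger_gap: 0.4
```

{"name": "arm_command", "arguments": {"deltas": [{"xyz": [0,0,-0.001],"turn": [0,0,0]},{"xyz": [0,0,-0.001],"turn": [0,0,0]}]}}

```text
clock: 6.5
eef_pos: [417.3, -296.9, 34.1]
eef_rot: [-3.142, -0.0, 1.515]
wrist_force: [-0.2, 0.6, 0.4]
finger_gap: 0.2
```

Run:
```python
from cell import *
import cv2,pickle
c=camera("scene"); pickle.dump(c,open("scene2.pkl","wb")); cv2.imwrite("pics/g.png",cv2.resize(c["color"][170:215,285:345,::-1],None,fx=13,fy=13,interpolation=cv2.INTER_LANCZOS4))
```

```text
(no output)
```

View pics/g.png

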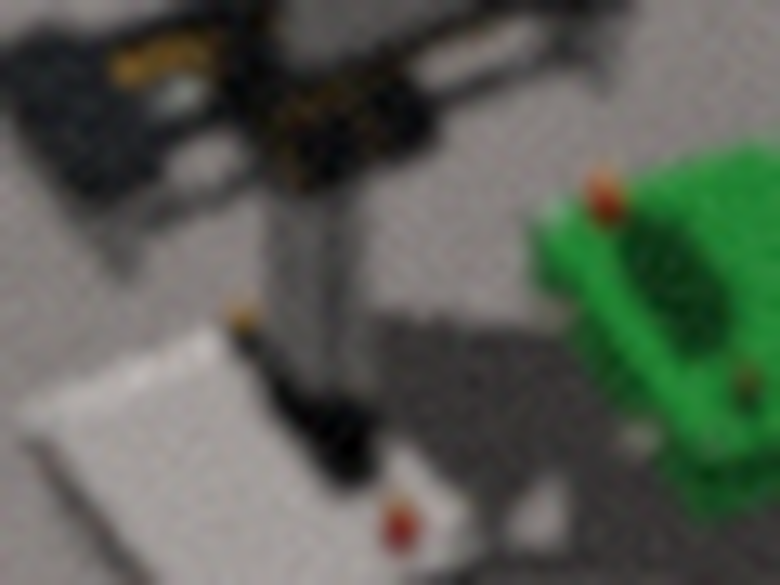

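The finger's near bottom corner now overlaps the rib top in the image, so contact should be close. I'll keep feeling downwards.

{"name": "arm_command", "arguments": {"deltas": [{"xyz": [0,0,-0.001],"turn": [0,0,0]},{"xyz": [0,0,-0.001],"turn": [0,0,0]}]}}

```text
clock: 6.8
eef_pos: [417.3, -296.9, 32.1]
eef_rot: [3.142, 0.0, 1.515]
wrist_force: [1.1, 0.4, -0.8]
finger_gap: 0.5
```

{"name": "arm_command", "arguments": {"deltas": [{"xyz": [0,0,-0.001],"turn": [0,0,0]},{"xyz": [0,0,-0.001],"turn": [0,0,0]}]}}

```text
clock: 7.05
eef_pos: [417.3, -297.0, 30.1]
eef_rot: [-3.142, 0.0, 1.515]
wrist_force: [0.7, 0.2, 0.5]
finger_gap: 0.3
```

{"name": "arm_command", "arguments": {"deltas": [{"xyz": [0,0,-0.001],"turn": [0,0,0]},{"xyz": [0,0,-0.001],"turn": [0,0,0]}]}}

```text
clock: 7.3
eef_pos: [417.4, -297.0, 28.9]
eef_rot: [3.141, 0.0, 1.515]
wrist_force: [-7.5, 4.2, 20.2]
finger_gap: 0.6
```

{"name": "arm_command", "arguments": {"deltas": [{"xyz": [0,0,-0.001],"turn": [0,0,0]},{"xyz": [0,0,-0.001],"turn": [0,0,0]}]}}

```text
clock: 7.55
eef_pos: [417.5, -297.1, 28.7]
eef_rot: [3.141, 0.001, 1.515]
wrist_force: [-17.0, 12.1, 45.3]
finger_gap: 0.7
```

Run:
```python
from h import *
c=load("scene0")
y=np.array([0.239,0.971,0]);t=np.array([130.5,534,180])
for dz in(-11,24.5): print(proj(c,[t+53*y+[0,0,dz],t-53*y+[0,0,dz]]).round(1).tolist())
cv2.imwrite("pics/h.png",cv2.resize(c["color"][225:305,530:630,::-1],None,fx=7,fy=7,interpolation=cv2.INTER_CUBIC))
```

```text
[[559.4, 311.7], [535.9, 283.2]]
[[564.3, 304.8], [540.1, 276.1]]
```

View pics/h.png

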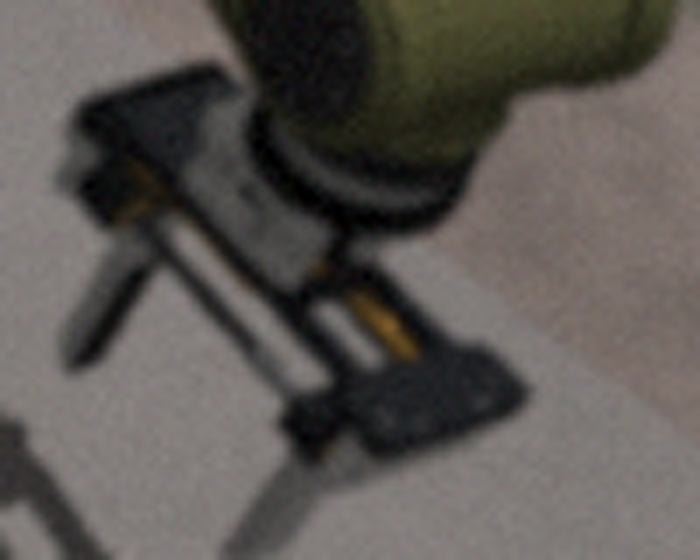

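{"name": "arm_command", "arguments": {"deltas": [{"xyz": [0,0,0.004],"turn": [0,0,0]},{"xyz": [0,0,0.015],"turn": [0,0,0]},{"xyz": [0,0,0],"turn": [0,0,0]}]}}

```text
clock: 7.92
eef_pos: [417.9, -297.4, 46.4]
eef_rot: [3.14, 0.001, 1.515]
wrist_force: [-0.4, -0.5, -0.0]
finger_gap: 0.5
```

The start picture agrees too: tips at (540.7,276.4) and (563.6,304.3), which match tips at TCP + 24.5 mm. So a constant 35.5 mm height correction applies: real tip z = reading + 24.5. Now I'll open and descend with it.

{"name": "arm_command", "arguments": {"deltas": [{"xyz": [0,0,0],"turn": [0,0,0]},{"xyz": [0,0,0],"turn": [0,0,0]},{"xyz": [0,0,0],"turn": [0,0,0]},{"xyz": [0,0,0],"turn": [0,0,0]},{"xyz": [0,0,0],"turn": [0,0,0]},{"xyz": [0,0,0],"turn": [0,0,0]}], "gripper": 0.2}}

```text
clock: 8.68
eef_pos: [417.3, -296.9, 45.1]
eef_rot: [-3.142, -0.0, 1.515]
wrist_force: [0.0, -0.8, 0.2]
finger_gap: 57.0
```

{"name": "arm_command", "arguments": {"deltas": [{"xyz": [0,0,-0.01],"turn": [0,0,0]},{"xyz": [0,0,-0.01],"turn": [0,0,0]},{"xyz": [0,0,-0.01],"turn": [0,0,0]},{"xyz": [0,0,-0.006],"turn": [0,0,0]},{"xyz": [0,0,0],"turn": [0,0,0]}]}}

```text
clock: 9.3
eef_pos: [417.1, -296.8, 8.6]
eef_rot: [-3.141, -0.001, 1.515]
wrist_force: [0.0, 0.5, 0.4]
finger_gap: 75.2
```

{"name": "arm_command", "arguments": {"deltas": [{"xyz": [0,0,0],"turn": [0,0,0]},{"xyz": [0,0,0],"turn": [0,0,0]},{"xyz": [0,0,0],"turn": [0,0,0]},{"xyz": [0,0,0],"turn": [0,0,0]},{"xyz": [0,0,0],"turn": [0,0,0]},{"xyz": [0,0,0],"turn": [0,0,0]},{"xyz": [0,0,0],"turn": [0,0,0]}], "gripper": 1, "force": 30}}

```text
clock: 10.18
eef_pos: [417.3, -296.9, 9.1]
eef_rot: [-3.141, -0.0, 1.515]
wrist_force: [0.1, -0.4, 0.8]
finger_gap: 17.6
```

Gripped at 17.6 mm, which fits the 18 mm rib. Lifting and carrying over.

{"name": "arm_command", "arguments": {"deltas": [{"xyz": [0,0,0.02],"turn": [0,0,0]},{"xyz": [0,0,0.035],"turn": [0,0,0]},{"xyz": [0,0,0.035],"turn": [0,0,0]},{"xyz": [0.0017,0.0513,0],"turn": [0,0,0.01745]},{"xyz": [0.0017,0.0513,0],"turn": [0,0,0.01745]},{"xyz": [0.0017,0.0513,0],"turn": [0,0,0.01745]},{"xyz": [0.0017,0.0513,0],"turn": [0,0,0.01745]},{"xyz": [0.0017,0.0513,0],"turn": [0,0,0.01745]},{"xyz": [0.0017,0.0513,0],"turn": [0,0,0.01745]},{"xyz": [0.0017,0.0513,0],"turn": [0,0,0.01745]},{"xyz": [0.0017,0.0513,0],"turn": [0,0,0.01745]}]}}

```text
clock: 11.55
eef_pos: [430.3, 115.1, 98.7]
eef_rot: [-3.141, 0.0, 1.655]
wrist_force: [1.9, -0.2, -5.4]
finger_gap: 17.6
```

{"name": "arm_command", "arguments": {"deltas": [{"xyz": [0,0,0],"turn": [0,0,0]},{"xyz": [0,0,-0.025],"turn": [0,0,0]},{"xyz": [0,0,-0.02],"turn": [0,0,0]},{"xyz": [0,0,0],"turn": [0,0,0]}]}}

```text
clock: 12.05
eef_pos: [429.8, 112.6, 52.9]
eef_rot: [-3.138, 0.0, 1.654]
wrist_force: [-0.1, -0.4, -5.1]
finger_gap: 17.9
```

Run:
```python
from cell import *
import cv2,pickle
for n,(x0,y0,x1,y1) in(("scene",(280,220,420,325)),("top",(190,180,330,285))):
    c=camera(n); pickle.dump(c,open(f"{n}3.pkl","wb")); cv2.imwrite(f"pics/i_{n}.png",cv2.resize(c["color"][y0:y1,x0:x1,::-1],None,fx=5.7,fy=5.7,interpolation=cv2.INTER_CUBIC))
s=read_state();print(s["clock"],s["eef_pos"],s["eef_rot"],s["wrist_force"],s["finger_gap"])
```

```text
12.15 [431.06308266 112.99202206  54.56768618] [-3.14151116e+00  4.33927601e-05  1.65368343e+00] [-0.60216307  0.40994087 -6.40082975] 17.611901891964273
```

View pics/i_scene.png

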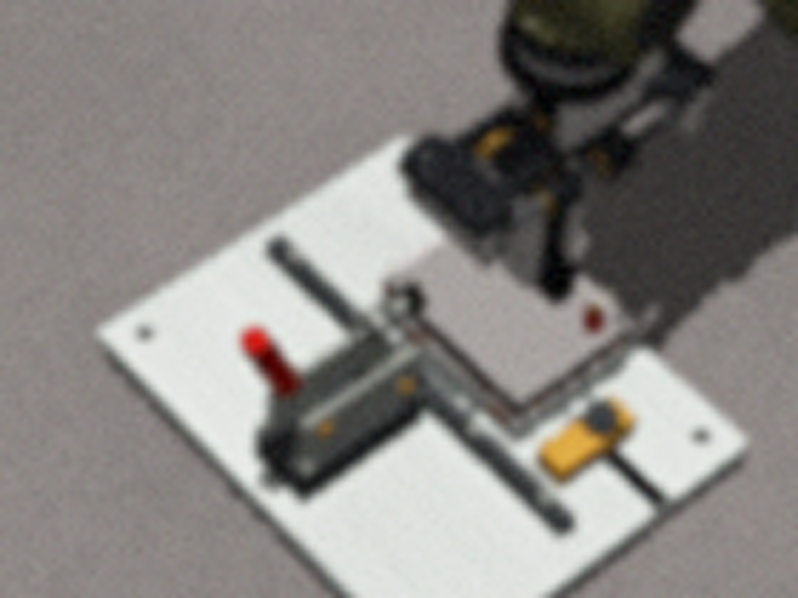

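View pics/i_top.png

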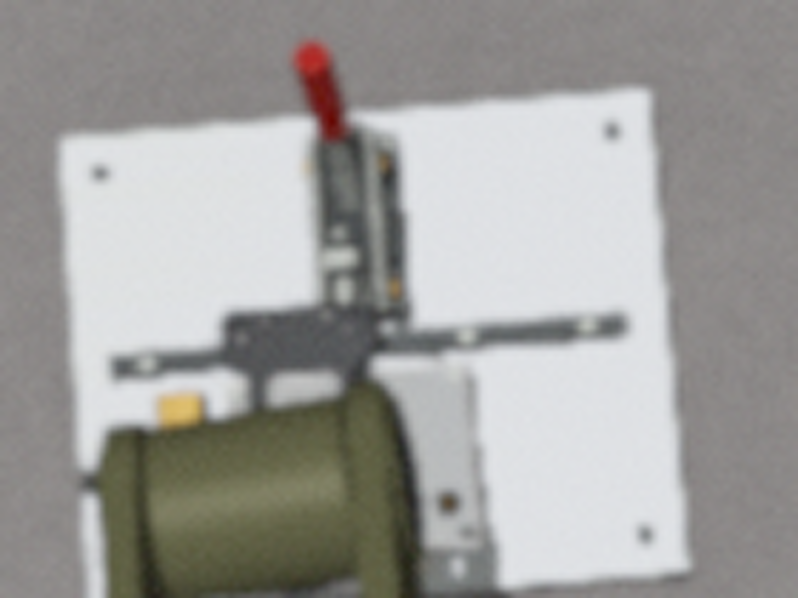

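The cassette hovers about 20 mm above the bed, short of the fence and well clear of the stop. Lowering it to the bed.

{"name": "arm_command", "arguments": {"deltas": [{"xyz": [0,0,-0.008],"turn": [0,0,0]},{"xyz": [0,0,-0.008],"turn": [0,0,0]},{"xyz": [0,0,-0.002],"turn": [0,0,0]},{"xyz": [0,0,-0.001],"turn": [0,0,0]},{"xyz": [0,0,0],"turn": [0,0,0]}]}}

```text
clock: 12.78
eef_pos: [431.0, 113.5, 35.2]
eef_rot: [3.141, -0.0, 1.654]
wrist_force: [0.2, 0.6, -4.8]
finger_gap: 17.6
```

{"name": "arm_command", "arguments": {"deltas": [{"xyz": [0,0,-0.0006],"turn": [0,0,0]},{"xyz": [0,0,-0.0006],"turn": [0,0,0]},{"xyz": [0,0,0],"turn": [0,0,0]}]}}

```text
clock: 13.15
eef_pos: [431.0, 113.5, 34.3]
eef_rot: [3.141, -0.0, 1.654]
wrist_force: [-3.7, 0.5, 1.7]
finger_gap: 17.8
```

Contact with the bed. Sliding toward the fence.

{"name": "arm_command", "arguments": {"deltas": [{"xyz": [0.00199,0.00017,0],"turn": [0,0,0]},{"xyz": [0.00199,0.00017,0],"turn": [0,0,0]},{"xyz": [0.001,8e-05,0],"turn": [0,0,0]},{"xyz": [0,0,0],"turn": [0,0,0]}]}}

```text
clock: 13.65
eef_pos: [436.1, 113.9, 34.2]
eef_rot: [3.141, -0.0, 1.654]
wrist_force: [-4.2, -1.4, 4.4]
finger_gap: 17.7
```

{"name": "arm_command", "arguments": {"deltas": [{"xyz": [0.0007,6e-05,0],"turn": [0,0,0]},{"xyz": [0,0,0],"turn": [0,0,0]}]}}

```text
clock: 13.9
eef_pos: [436.7, 113.9, 34.2]
eef_rot: [3.142, -0.0, 1.654]
wrist_force: [-5.9, -1.2, 4.6]
finger_gap: 17.9
```

{"name": "arm_command", "arguments": {"deltas": [{"xyz": [0.0007,6e-05,0],"turn": [0,0,0]},{"xyz": [0,0,0],"turn": [0,0,0]}]}}

```text
clock: 14.15
eef_pos: [437.4, 114.0, 34.2]
eef_rot: [3.141, -0.0, 1.654]
wrist_force: [-4.9, -0.8, 4.9]
finger_gap: 17.6
```

{"name": "arm_command", "arguments": {"deltas": [{"xyz": [0.0005,4e-05,0],"turn": [0,0,0]},{"xyz": [0,0,0],"turn": [0,0,0]}]}}

```text
clock: 14.4
eef_pos: [437.9, 114.0, 34.2]
eef_rot: [3.142, 0.0, 1.654]
wrist_force: [-5.8, -0.7, 5.5]
finger_gap: 17.1
```

{"name": "arm_command", "arguments": {"deltas": [{"xyz": [0.0005,4e-05,0],"turn": [0,0,0]},{"xyz": [0,0,0],"turn": [0,0,0]}]}}

```text
clock: 14.65
eef_pos: [438.4, 114.1, 34.2]
eef_rot: [3.142, 0.0, 1.654]
wrist_force: [-6.5, -0.6, 5.6]
finger_gap: 17.5
```

{"name": "arm_command", "arguments": {"deltas": [{"xyz": [0.0005,4e-05,0],"turn": [0,0,0]},{"xyz": [0,0,0],"turn": [0,0,0]}]}}

```text
clock: 14.9
eef_pos: [438.6, 114.2, 34.1]
eef_rot: [-3.141, -0.0, 1.654]
wrist_force: [-7.0, -0.4, 6.8]
finger_gap: 17.3
```

{"name": "arm_command", "arguments": {"deltas": [{"xyz": [0.0005,4e-05,0],"turn": [0,0,0]},{"xyz": [0,0,0],"turn": [0,0,0]}]}}

```text
clock: 15.15
eef_pos: [438.7, 114.3, 34.1]
eef_rot: [-3.14, -0.0, 1.654]
wrist_force: [-11.4, 0.7, 8.9]
finger_gap: 17.9
```

Fence contact: x no longer advances and the force is 11 N. Now sliding along the fence toward the stop.

{"name": "arm_command", "arguments": {"deltas": [{"xyz": [-0.00017,0.002,0.0002],"turn": [0,0,0]},{"xyz": [-0.00017,0.002,0],"turn": [0,0,0]},{"xyz": [-0.00017,0.002,0],"turn": [0,0,0]},{"xyz": [-0.00017,0.002,0],"turn": [0,0,0]},{"xyz": [0,0,0],"turn": [0,0,0]}]}}

```text
clock: 15.78
eef_pos: [438.1, 121.1, 34.1]
eef_rot: [-3.14, 0.002, 1.654]
wrist_force: [-8.8, -10.2, 7.4]
finger_gap: 17.8
```

{"name": "arm_command", "arguments": {"deltas": [{"xyz": [-8e-05,0.001,0],"turn": [0,0,0]},{"xyz": [0,0,0],"turn": [0,0,0]}]}}

```text
clock: 16.02
eef_pos: [438.0, 122.0, 34.1]
eef_rot: [-3.14, 0.002, 1.654]
wrist_force: [-8.2, -11.6, 7.5]
finger_gap: 17.8
```

{"name": "arm_command", "arguments": {"deltas": [{"xyz": [-0.0004,0,0.0004],"turn": [0,0,0]},{"xyz": [-8e-05,0.001,0],"turn": [0,0,0]},{"xyz": [-8e-05,0.001,0],"turn": [0,0,0]},{"xyz": [0,0,0],"turn": [0,0,0]}]}}

```text
clock: 16.52
eef_pos: [437.9, 125.3, 34.4]
eef_rot: [-3.141, -0.0, 1.655]
wrist_force: [-0.8, -0.8, -5.5]
finger_gap: 17.7
```

{"name": "arm_command", "arguments": {"deltas": [{"xyz": [-8e-05,0.001,0],"turn": [0,0,0]},{"xyz": [0,0,0],"turn": [0,0,0]}]}}

```text
clock: 16.77
eef_pos: [437.9, 126.3, 34.5]
eef_rot: [-3.141, -0.0, 1.655]
wrist_force: [-0.6, 0.1, -5.2]
finger_gap: 17.8
```

Friction is nearly gone now: the cassette hangs about 0.2 mm off the bed. I'll feel for the stop with this light touch.

{"name": "arm_command", "arguments": {"deltas": [{"xyz": [-4e-05,0.0005,0],"turn": [0,0,0]},{"xyz": [0,0,0],"turn": [0,0,0]}]}}

```text
clock: 17.02
eef_pos: [437.8, 126.7, 34.5]
eef_rot: [-3.141, -0.0, 1.654]
wrist_force: [-0.2, -0.2, -5.4]
finger_gap: 18.0
```

{"name": "arm_command", "arguments": {"deltas": [{"xyz": [-4e-05,0.0005,0],"turn": [0,0,0]},{"xyz": [0,0,0],"turn": [0,0,0]}]}}

```text
clock: 17.27
eef_pos: [437.8, 127.2, 34.5]
eef_rot: [-3.142, 0.0, 1.654]
wrist_force: [-1.0, 0.7, -5.8]
finger_gap: 18.1
```

{"name": "arm_command", "arguments": {"deltas": [{"xyz": [-4e-05,0.0005,0],"turn": [0,0,0]},{"xyz": [0,0,0],"turn": [0,0,0]}]}}

```text
clock: 17.52
eef_pos: [437.8, 127.7, 34.5]
eef_rot: [-3.142, -0.0, 1.654]
wrist_force: [0.5, 0.4, -4.4]
finger_gap: 17.8
```

{"name": "arm_command", "arguments": {"deltas": [{"xyz": [-4e-05,0.0005,0],"turn": [0,0,0]},{"xyz": [0,0,0],"turn": [0,0,0]}]}}

```text
clock: 17.77
eef_pos: [437.8, 128.2, 34.6]
eef_rot: [3.142, 0.0, 1.654]
wrist_force: [-0.1, 0.7, -5.6]
finger_gap: 17.9
```

{"name": "arm_command", "arguments": {"deltas": [{"xyz": [-4e-05,0.0005,0],"turn": [0,0,0]},{"xyz": [0,0,0],"turn": [0,0,0]}]}}

```text
clock: 18.02
eef_pos: [437.7, 128.7, 34.5]
eef_rot: [-3.142, -0.0, 1.654]
wrist_force: [-0.7, -0.3, -5.9]
finger_gap: 17.9
```

{"name": "arm_command", "arguments": {"deltas": [{"xyz": [-4e-05,0.0005,0],"turn": [0,0,0]},{"xyz": [0,0,0],"turn": [0,0,0]}]}}

```text
clock: 18.27
eef_pos: [437.7, 129.0, 34.5]
eef_rot: [-3.142, 0.0, 1.654]
wrist_force: [-0.2, -2.4, -5.3]
finger_gap: 17.6
```

{"name": "arm_command", "arguments": {"deltas": [{"xyz": [-4e-05,0.0005,0],"turn": [0,0,0]},{"xyz": [0,0,0],"turn": [0,0,0]}]}}

```text
clock: 18.52
eef_pos: [437.6, 129.1, 34.6]
eef_rot: [-3.141, 0.001, 1.654]
wrist_force: [-1.2, -6.6, -3.8]
finger_gap: 17.8
```

Run:
```python
from cell import *
import cv2,pickle
c=camera("scene"); pickle.dump(c,open("scene4.pkl","wb")); cv2.imwrite("pics/j.png",cv2.resize(c["color"][255:310,335:405,::-1],None,fx=11,fy=11,interpolation=cv2.INTER_CUBIC))
s=read_state();print(s["clock"],s["eef_pos"],s["eef_rot"],s["wrist_force"],s["finger_gap"])
```

```text
18.575 [437.61983104 129.13630651  34.59656703] [-3.14139245e+00  8.84277125e-04  1.65442766e+00] [-0.44581102 -6.46200605 -2.28366848] 17.3550284408254
```

View pics/j.png

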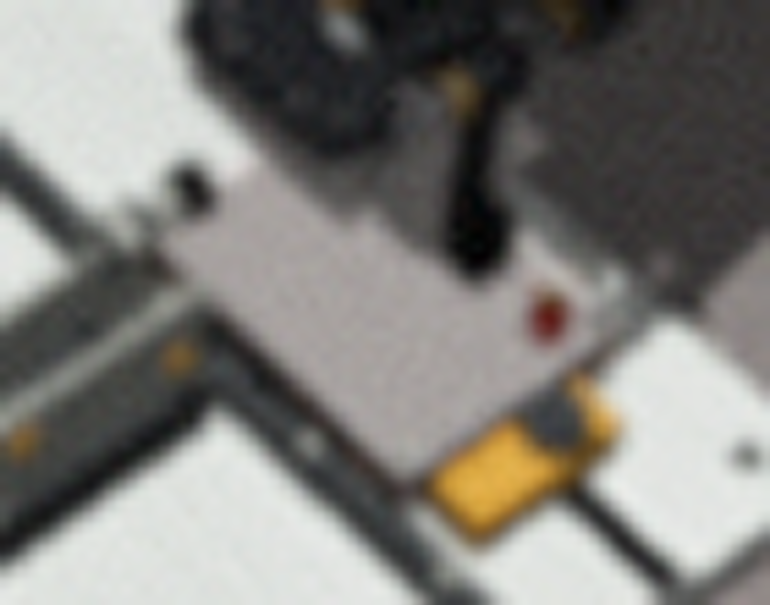

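Touched: Fy −6.5 N with y stalled at 129.1. The picture shows the cassette's end against the brass block. Now a light seat into the fence, then down onto the bed.

{"name": "arm_command", "arguments": {"deltas": [{"xyz": [0.0004,-0.0001,0],"turn": [0,0,0]},{"xyz": [0,0,0],"turn": [0,0,0]}]}}

```text
clock: 18.82
eef_pos: [437.8, 129.1, 34.5]
eef_rot: [-3.141, 0.001, 1.654]
wrist_force: [-2.2, -6.1, -2.5]
finger_gap: 17.5
```

{"name": "arm_command", "arguments": {"deltas": [{"xyz": [0.0003,0,0],"turn": [0,0,0]},{"xyz": [0,0,-0.0004],"turn": [0,0,0]},{"xyz": [0,0,0],"turn": [0,0,0]}]}}

```text
clock: 19.2
eef_pos: [437.7, 129.1, 34.2]
eef_rot: [-3.14, 0.001, 1.654]
wrist_force: [-7.0, -6.0, 2.1]
finger_gap: 17.6
```

Seated: about 7 N on the fence, 6 N on the stop. Releasing.

{"name": "arm_command", "arguments": {"deltas": [{"xyz": [0,0,0],"turn": [0,0,0]},{"xyz": [0,0,0],"turn": [0,0,0]},{"xyz": [0,0,0],"turn": [0,0,0]},{"xyz": [0,0,0],"turn": [0,0,0]}], "gripper": 0.45}}

```text
clock: 19.7
eef_pos: [438.5, 129.6, 34.2]
eef_rot: [3.141, -0.0, 1.654]
wrist_force: [-0.1, 0.3, 0.3]
finger_gap: 51.1
```

{"name": "arm_command", "arguments": {"deltas": [{"xyz": [0,0,0.02],"turn": [0,0,0]},{"xyz": [0,0,0.04],"turn": [0,0,0]},{"xyz": [0,0,0.05],"turn": [0,0,0]},{"xyz": [0,0,0.05],"turn": [0,0,0]},{"xyz": [-0.03,-0.05,0],"turn": [0,0,0]},{"xyz": [0,-0.06,0],"turn": [0,0,0]},{"xyz": [0,-0.06,0],"turn": [0,0,0]},{"xyz": [0,0,0],"turn": [0,0,0]}], "gripper": 1}}

```text
clock: 20.7
eef_pos: [408.1, -43.5, 194.3]
eef_rot: [3.141, 0.0, 1.649]
wrist_force: [-0.0, 0.4, -0.2]
finger_gap: 0.6
```

Run:
```python
from cell import *
import cv2,pickle
for n,(x0,y0,x1,y1) in(("scene",(285,220,405,310)),("top",(190,180,310,270))):
    c=camera(n); pickle.dump(c,open(f"{n}5.pkl","wb")); cv2.imwrite(f"pics/k_{n}.png",cv2.resize(c["color"][y0:y1,x0:x1,::-1],None,fx=6.6,fy=6.6,interpolation=cv2.INTER_CUBIC))
s=read_state();print(s["clock"],s["eef_pos"],s["eef_rot"],s["wrist_force"],s["finger_gap"])
```

```text
20.8 [408.30762214 -40.60100488 194.14768521] [ 3.14150367e+00 -1.81632537e-04  1.65284450e+00] [-0.07672683  0.37446465  0.36239627] 0.809260229753028
```

View pics/k_scene.png

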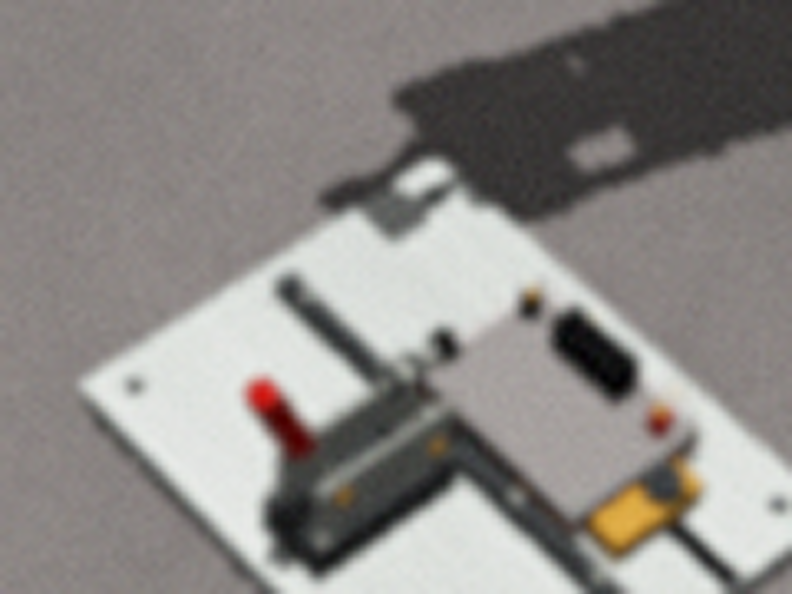

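View pics/k_top.png

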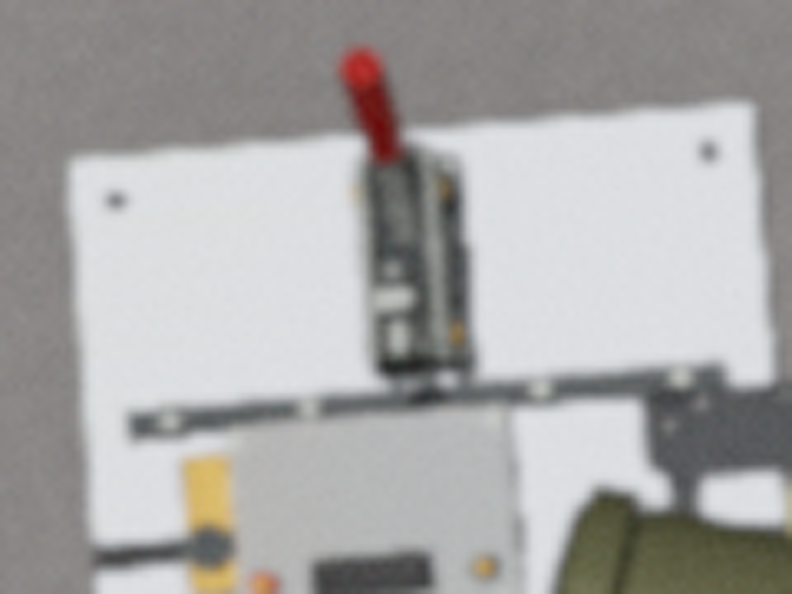

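The cassette sits flush against the fence and the brass stop in both views. The lever's red tip is at k_top (362,68). Next I'll check the lever and compute the push path.

```bash
cat >> h.py <<'E'
TIP=24.5
def fing(th,r,half=12.5,back=0.0):
    """reported TCP (world) so that +x bottom corner of closed fingers touches sleeve at radius r for joint th (back = gap along normal)"""
    a=1.2-th; n=np.array([-np.sin(a),np.cos(a)])
    p=np.array([111,81.])+r*np.array([np.cos(a),np.sin(a)])+(9+back)*n
    w=s2w((p[0]-half,0)); return np.r_[w,p[1]-TIP]
E
python3 - <<'E'
from h import *
c=load("top5"); b=load("scene5")
t=[190+362.5/6.6-.5,180+68.5/6.6-.5]
print("tip st",w2s(ray(c,t,179)[0]))
for th in(-.06,0,.06):
    a=1.2-th; P=np.r_[s2w((111+105*np.cos(a),0)),81+105*np.sin(a)]
    print(th,((proj(c,P)-[190,180]+.5)*6.6).round(), ((proj(b,P)-[285,220]+.5)*6.6).round())
for th in(-.05,0,.1,.2,.3,.4,.5,.6,.7,.8,.86,.9,.97,1.03,1.1): print(th,fing(th,85).round(1), fing(th,85,back=15).round(1) if th<0.1 else "")
E
```

```text
tip st [146.51423359  -1.18140919]
-0.06 [[359.  76.]] [[268. 383.]]
0 [[359.  62.]] [[258. 393.]]
0.06 [[359.  49.]] [[248. 403.]]
-0.05 [604.8 118.  140. ] [590.6 116.8 144.7]
0 [608.9 118.3 139. ] [595.  117.2 144.4]
0.1 [617.  119.  136.3] 
0.2 [624.8 119.7 132.9] 
0.3 [632.2 120.3 128.7] 
0.4 [639.1 120.9 123.7] 
0.5 [645.6 121.4 118.1] 
0.6 [651.4 121.9 111.9] 
0.7 [656.6 122.3 105.1] 
0.8 [661.1 122.7  97.9] 
0.86 [663.4 122.9  93.3] 
0.9 [664.8 123.   90.2] 
0.97 [667.  123.2  84.6] 
1.03 [668.5 123.3  79.8] 
1.1 [669.9 123.4  73.9]
```

{"name": "arm_command", "arguments": {"deltas": [{"xyz": [0.0359,0.0314,0],"turn": [0,0,0]},{"xyz": [0.0359,0.0314,0],"turn": [0,0,0]},{"xyz": [0.0359,0.0314,0],"turn": [0,0,0]},{"xyz": [0.0359,0.0315,0],"turn": [0,0,0]},{"xyz": [0.0359,0.0315,0],"turn": [0,0,0]},{"xyz": [0,0,-0.025],"turn": [0,0,0]},{"xyz": [0,0,-0.025],"turn": [0,0,0]},{"xyz": [0,0,0],"turn": [0,0,0]},{"xyz": [0,0,0],"turn": [0,0,0]}]}}

```text
clock: 21.92
eef_pos: [588.0, 117.8, 145.3]
eef_rot: [3.14, -0.0, 1.656]
wrist_force: [-0.4, -0.6, 0.2]
finger_gap: 0.1
```

Run:
```python
from cell import *
import cv2,pickle
for n,(x0,y0,x1,y1) in(("scene",(285,220,405,310)),("top",(190,180,310,270))):
    c=camera(n); pickle.dump(c,open(f"{n}6.pkl","wb")); cv2.imwrite(f"pics/l_{n}.png",cv2.resize(c["color"][y0:y1,x0:x1,::-1],None,fx=6.6,fy=6.6,interpolation=cv2.INTER_CUBIC))
s=read_state();print(s["clock"],s["eef_pos"],s["eef_rot"],s["wrist_force"],s["finger_gap"])
```

```text
22.025 [588.22759873 117.29398033 145.48796716] [ 3.13968532e+00 -1.44282241e-04  1.65494626e+00] [ 0.02059226 -0.26049795 -0.0307491 ] 0.5260368785556927
```

View pics/l_scene.png

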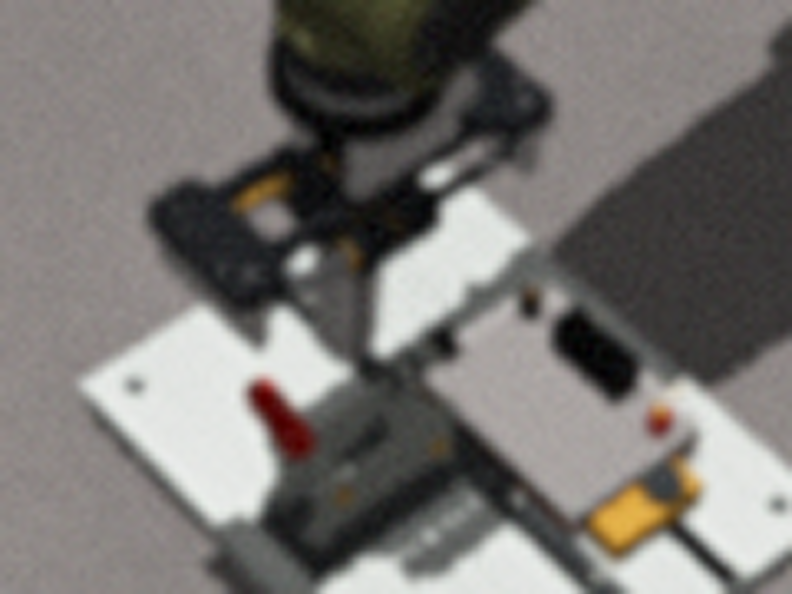

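Run:
```python
from h import *
b=load("scene6"); f=lambda P:((proj(b,P)-[285,220]+.5)*6.6).round().tolist()
print(f([[588,117.2,169.8],[588+12.5,117.2+8,169.8],[588,117.2,134]]))
```

```text
[[341.0, 351.0], [329.0, 375.0], [339.0, 397.0]]
```

{"name": "arm_command", "arguments": {"deltas": [{"xyz": [0.005,0.0004,-0.002],"turn": [0,0,0]},{"xyz": [0.005,0.0004,-0.002],"turn": [0,0,0]},{"xyz": [0,0,0],"turn": [0,0,0]}]}}

```text
clock: 22.4
eef_pos: [598.1, 117.5, 139.8]
eef_rot: [-3.141, 0.0, 1.654]
wrist_force: [0.7, 0.2, -0.6]
finger_gap: 0.2
```

Tip position in the picture agrees with the corrected tool length. Starting to push the lever.

{"name": "arm_command", "arguments": {"deltas": [{"xyz": [0.004,0.0003,-0.0008],"turn": [0,0,0]},{"xyz": [0.004,0.0003,-0.0008],"turn": [0,0,0]},{"xyz": [0.004,0.0003,-0.0008],"turn": [0,0,0]},{"xyz": [0.004,0.0003,-0.0009],"turn": [0,0,0]},{"xyz": [0.003,0.0002,-0.0009],"turn": [0,0,0]}]}}

```text
clock: 23.02
eef_pos: [616.9, 119.0, 135.8]
eef_rot: [-3.141, -0.0, 1.654]
wrist_force: [-1.3, -0.1, 0.1]
finger_gap: 0.3
```

Run:
```python
from cell import *
import cv2,pickle
for n,(x0,y0,x1,y1) in(("scene",(285,220,405,310)),):
    c=camera(n); cv2.imwrite(f"pics/m_{n}.png",cv2.resize(c["color"][y0:y1,x0:x1,::-1],None,fx=6.6,fy=6.6,interpolation=cv2.INTER_CUBIC))
s=read_state();print(s["clock"],s["eef_pos"],s["eef_rot"],s["wrist_force"],s["finger_gap"])
```

```text
23.075 [617.10315815 118.95283734 135.69670702] [-3.14119222e+00 -1.26036136e-05  1.65433437e+00] [ 0.03092759 -0.14690905 -0.07912633] 0.14566732159740256
```

View pics/m_scene.png

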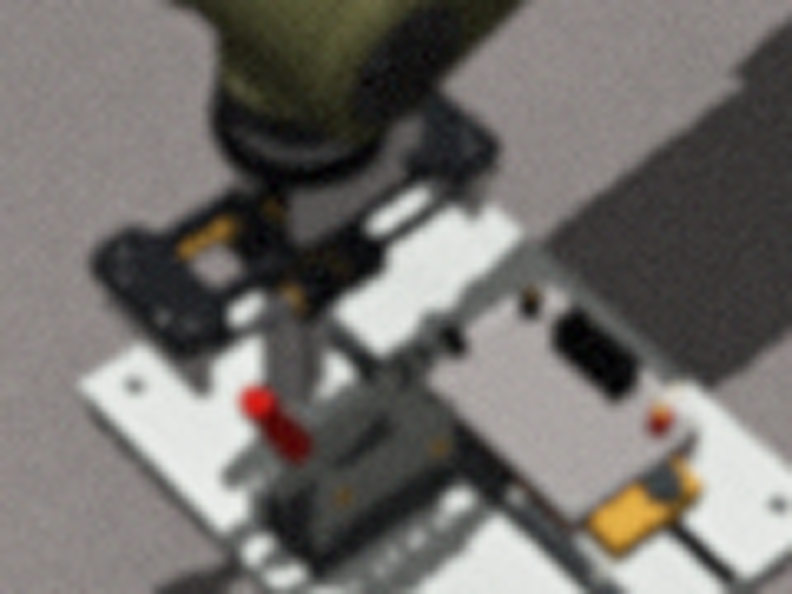

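The lever has started to move; its tip is now at m_scene (257,402). Following the arc.

{"name": "arm_command", "arguments": {"deltas": [{"xyz": [0.0039,0.0003,-0.0016],"turn": [0,0,0]},{"xyz": [0.0039,0.0004,-0.0018],"turn": [0,0,0]},{"xyz": [0.0037,0.0003,-0.002],"turn": [0,0,0]},{"xyz": [0.0037,0.0003,-0.0022],"turn": [0,0,0]},{"xyz": [0.0035,0.0003,-0.0024],"turn": [0,0,0]},{"xyz": [0.0034,0.0003,-0.0026],"turn": [0,0,0]}]}}

```text
clock: 23.82
eef_pos: [639.2, 120.9, 123.2]
eef_rot: [3.141, 0.0, 1.654]
wrist_force: [-0.5, -0.1, 2.1]
finger_gap: 0.5
```

{"name": "arm_command", "arguments": {"deltas": [{"xyz": [0.0033,0.0003,-0.0027],"turn": [0,0,0]},{"xyz": [0.0032,0.0002,-0.0029],"turn": [0,0,0]},{"xyz": [0.003,0.0003,-0.003],"turn": [0,0,0]},{"xyz": [0.0028,0.0002,-0.0032],"turn": [0,0,0]}]}}

```text
clock: 24.32
eef_pos: [651.5, 121.9, 111.3]
eef_rot: [3.142, -0.0, 1.654]
wrist_force: [-0.9, 0.8, 2.5]
finger_gap: 0.4
```

Run:
```python
from cell import *
import cv2,pickle
for n,(x0,y0,x1,y1) in(("scene",(285,220,405,310)),):
    c=camera(n); cv2.imwrite(f"pics/n_{n}.png",cv2.resize(c["color"][y0:y1,x0:x1,::-1],None,fx=6.6,fy=6.6,interpolation=cv2.INTER_CUBIC))
s=read_state();print(s["clock"],s["eef_pos"],s["eef_rot"],s["wrist_force"],s["finger_gap"])
```

```text
24.375 [651.43271685 121.84891671 110.77950617] [-3.14102506e+00  2.54203263e-05  1.65439214e+00] [0.56798608 0.22796249 0.64939188] 0.5464389703698939
```

View pics/n_scene.png

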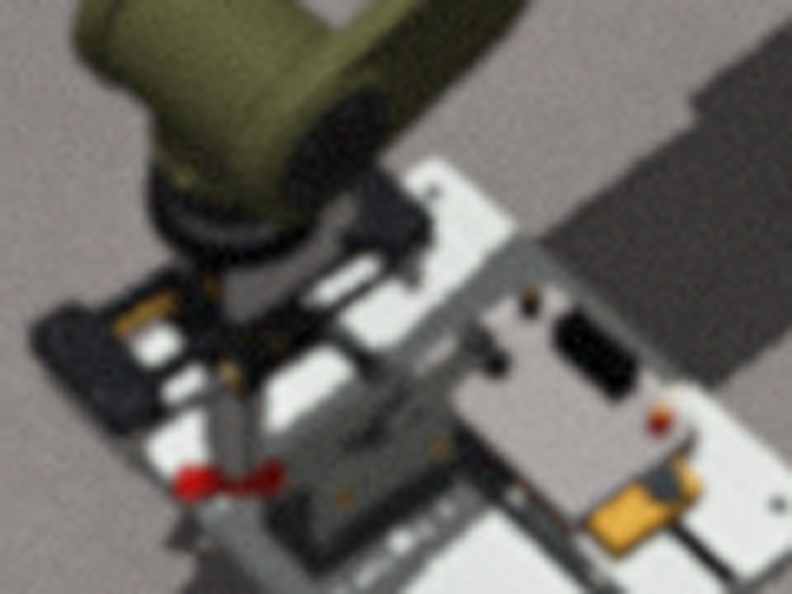

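Lever at roughly 0.55, with the foot swinging over the cassette at n_scene (490,355). Continuing in smaller steps.

{"name": "arm_command", "arguments": {"deltas": [{"xyz": [0.0026,0.0002,-0.0033],"turn": [0,0,0]},{"xyz": [0.0026,0.0002,-0.0035],"turn": [0,0,0]},{"xyz": [0.0023,0.0002,-0.0036],"turn": [0,0,0]},{"xyz": [0.0022,0.0002,-0.0036],"turn": [0,0,0]}]}}

```text
clock: 24.88
eef_pos: [661.1, 122.7, 97.4]
eef_rot: [3.141, -0.0, 1.654]
wrist_force: [-0.2, -0.2, 4.6]
finger_gap: 0.7
```

{"name": "arm_command", "arguments": {"deltas": [{"xyz": [0.0012,0.0001,-0.0023],"turn": [0,0,0]},{"xyz": [0.0011,0.0001,-0.0023],"turn": [0,0,0]},{"xyz": [0.0014,0.0001,-0.0031],"turn": [0,0,0]}]}}

```text
clock: 25.25
eef_pos: [665.0, 123.0, 90.8]
eef_rot: [3.14, -0.0, 1.654]
wrist_force: [-2.3, -0.5, 10.1]
finger_gap: 0.5
```

{"name": "arm_command", "arguments": {"deltas": [{"xyz": [0.0008,0.0001,-0.0018],"turn": [0,0,0]},{"xyz": [0.0007,0,-0.0019],"turn": [0,0,0]}]}}

```text
clock: 25.5
eef_pos: [666.8, 123.1, 87.3]
eef_rot: [3.14, -0.0, 1.654]
wrist_force: [-0.2, 0.7, 10.7]
finger_gap: 0.5
```

{"name": "arm_command", "arguments": {"deltas": [{"xyz": [0.0007,0.0001,-0.0019],"turn": [0,0,0]},{"xyz": [0.0006,0,-0.0019],"turn": [0,0,0]}]}}

```text
clock: 25.75
eef_pos: [668.3, 123.3, 83.4]
eef_rot: [3.139, -0.0, 1.654]
wrist_force: [3.1, 0.4, 6.9]
finger_gap: 0.7
```

{"name": "arm_command", "arguments": {"deltas": [{"xyz": [0.0005,0,-0.002],"turn": [0,0,0]}]}}

```text
clock: 25.88
eef_pos: [668.6, 123.2, 81.0]
eef_rot: [3.14, -0.0, 1.654]
wrist_force: [0.4, 0.1, 3.6]
finger_gap: 0.1
```

{"name": "arm_command", "arguments": {"deltas": [{"xyz": [0.0005,0,-0.002],"turn": [0,0,0]}]}}

```text
clock: 26.0
eef_pos: [668.3, 123.1, 78.1]
eef_rot: [-3.141, 0.0, 1.654]
wrist_force: [0.6, 0.3, -0.1]
finger_gap: 0.7
```

The force has dropped to nil. Checking whether the lever has snapped.

{"name": "arm_command", "arguments": {"deltas": [{"xyz": [0,0,0],"turn": [0,0,0]},{"xyz": [0,0,0],"turn": [0,0,0]}]}}

```text
clock: 26.25
eef_pos: [668.2, 123.1, 78.0]
eef_rot: [-3.141, 0.0, 1.654]
wrist_force: [0.2, -0.4, -0.1]
finger_gap: 0.8
```

```bash
cat > look.py <<'E'
from cell import *
from h import *
import sys
c=camera("scene"); x0,y0,x1,y1=285,220,405,310
cv2.imwrite(f"pics/{sys.argv[1]}_scene.png",cv2.resize(c["color"][y0:y1,x0:x1,::-1],None,fx=6.6,fy=6.6,interpolation=cv2.INTER_CUBIC))
t=camera("top"); cv2.imwrite(f"pics/{sys.argv[1]}_top.png",cv2.resize(t["color"][180:285,190:310,::-1],None,fx=5.7,fy=5.7,interpolation=cv2.INTER_CUBIC))
s=read_state();print(s["clock"],s["eef_pos"],s["wrist_force"])
for th in(.9,.97,1.05,1.1):
    a=1.2-th; P=np.r_[s2w((111+105*np.cos(a),0)),81+105*np.sin(a)]
    print(th,((proj(c,P)-[x0,y0]+.5)*6.6).round().tolist(),((proj(t,P)-[190,180]+.5)*5.7).round().tolist())
E
python3 look.py o
```

```text
26.35 [668.31924734 123.15789641  78.21227476] [-0.08454508  1.07596542 -0.08852501]
0.9 [[152.0, 548.0]] [[320.0, -50.0]]
0.97 [[149.0, 559.0]] [[322.0, -51.0]]
1.05 [[147.0, 570.0]] [[324.0, -51.0]]
1.1 [[146.0, 577.0]] [[326.0, -50.0]]
```

View pics/o_scene.png

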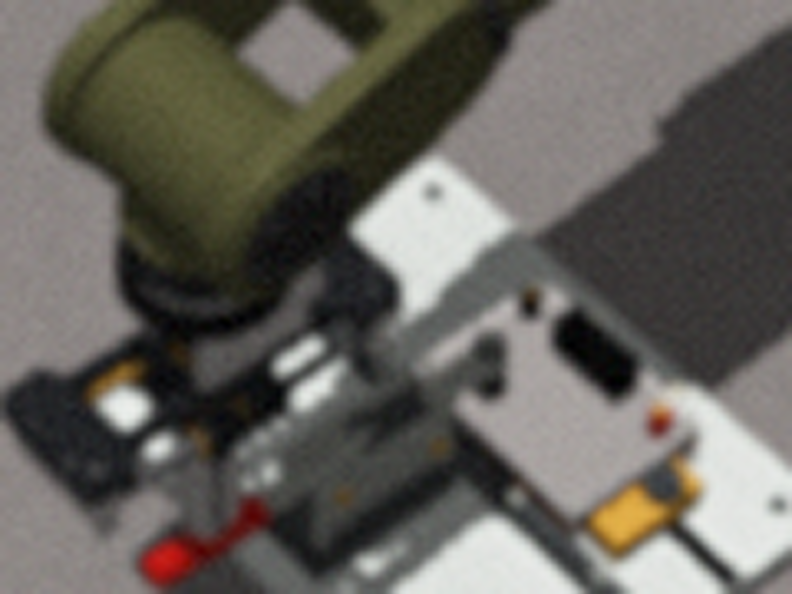

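Foot is down on the cassette. The lever's end is at about (160,563), which does not settle the angle. I'll retract straight up and look again.

{"name": "arm_command", "arguments": {"deltas": [{"xyz": [-0.001,0,0.01],"turn": [0,0,0]},{"xyz": [0,0,0.04],"turn": [0,0,0]},{"xyz": [0,0,0.05],"turn": [0,0,0]},{"xyz": [0,0,0.05],"turn": [0,0,0]},{"xyz": [-0.03,-0.05,0],"turn": [0,0,0]},{"xyz": [-0.03,-0.05,0],"turn": [0,0,0]},{"xyz": [-0.03,-0.05,0],"turn": [0,0,0]},{"xyz": [-0.03,-0.05,0],"turn": [0,0,0]},{"xyz": [-0.03,-0.05,0],"turn": [0,0,0]},{"xyz": [0,0,0],"turn": [0,0,0]}]}}

```text
clock: 27.6
eef_pos: [516.1, -129.5, 229.6]
eef_rot: [3.14, 0.001, 1.65]
wrist_force: [-0.7, -0.1, 0.4]
finger_gap: 0.2
```

```bash
sed -i 's/285,220,405,310/275,230,395,320/; s/\[180:285,190:310/[165:270,190:310/; s/\[190,180\]/[190,165]/' look.py; python3 look.py p
```

```text
27.7 [ 517.52340299 -126.99179126  229.19862357] [0.01323637 0.18704621 0.71180397]
0.9 [[218.0, 482.0]] [[320.0, 35.0]]
0.97 [[215.0, 493.0]] [[322.0, 34.0]]
1.05 [[213.0, 504.0]] [[324.0, 34.0]]
1.1 [[212.0, 511.0]] [[326.0, 35.0]]
```

View pics/p_scene.png

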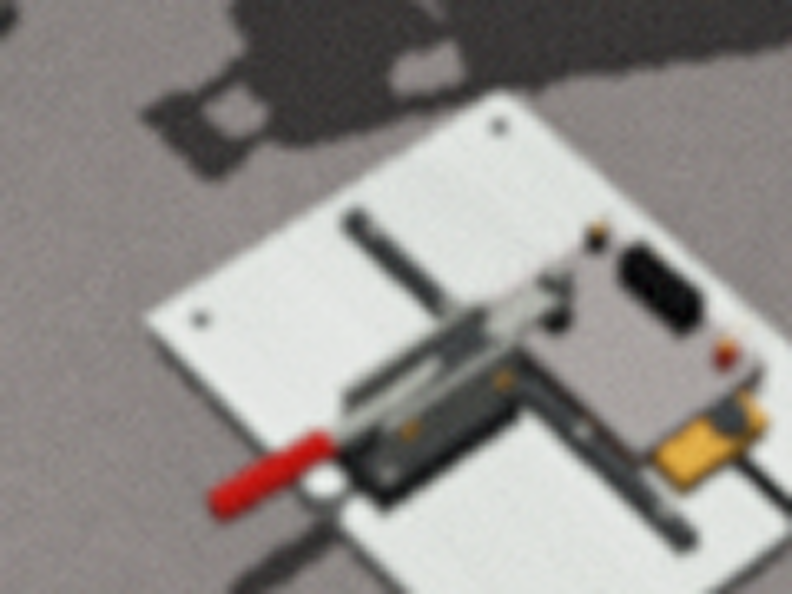

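View pics/p_top.png

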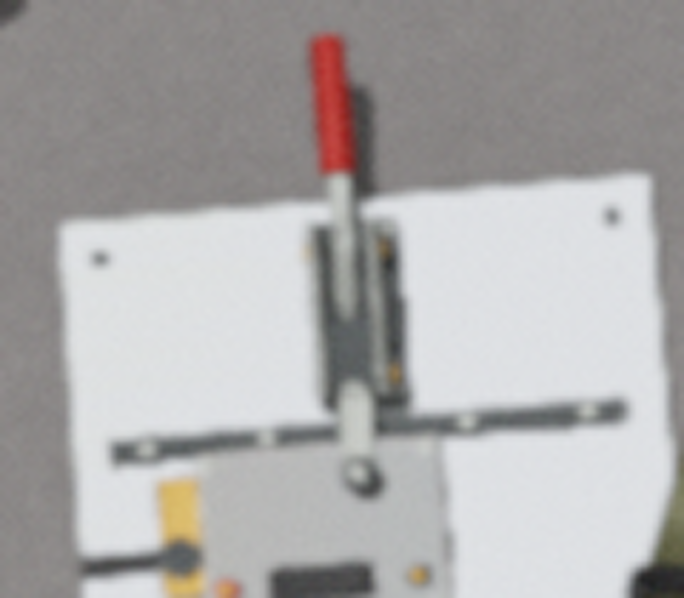

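The lever lies over, its end at p_scene (217,507), about 1.08–1.10 against the prediction, and the foot is on the cassette. One last check on the stop and bystanders, then hand in.

Run:
```python
from cell import *
from h import *
a=load("scene0"); c=camera("scene")
for n,i in(("start",a["color"]),("now",c["color"])):
    h=cv2.cvtColor(i,cv2.COLOR_RGB2HSV); m=comp((h[...,1]>110)&(h[...,0]>14)&(h[...,0]<35),roi=(340,280,400,310)); ys,xs=np.nonzero(m); print(n,m.sum(),xs.max(),ys.max(),xs.mean().round(2),ys.mean().round(2))
d=cv2.absdiff(cv2.GaussianBlur(a["color"],(5,5),0),cv2.GaussianBlur(c["color"],(5,5),0)).max(2)
for n,(x,y) in dict(blank=(260,228),reagent=(410,370),beaker=(254,265),meter=(464,348),fittings=(255,187),wrench=(305,175)).items(): print(n,np.percentile(d[y-18:y+18,x-18:x+18],98))
print(sign_off())
```

```text
start 92 390 303 381.71 297.65
now 106 390 303 381.25 297.38
blank 8.0
reagent 8.0
beaker 8.0
meter 9.0
fittings 8.0
wrench 124.0
the job is handed in; nothing more can be done
None
```

Run:
```python
from cell import *
import cv2
try:
    c=camera("scene"); cv2.imwrite("pics/z.png",c["color"][:,:,::-1])
except Exception as e: print(e)
```

```text
the job is handed in; nothing more can be done
```

The cassette is loaded, the lever is over centre and the job is handed in; one check, on the spanner, did not settle.

**What I did:** I gripped the cassette by its rib and set it on the bed. I slid it to the fence (about 11 N at the wrist at most), then along to the brass stop (about 6.5 N, felt with the cassette nearly lifted). After releasing it I pushed the lever with closed fingers, peaking at about 11 N, until the force fell to nil, then backed off.

**Tool length error:** The first grasp closed on nothing. The pictures, and a touch on the rib top that reached about 45 N downward (48 N in all) at the wrist, showed the fingertips about 35 mm higher than the stated tool geometry. I corrected for that from then on. Two calls with missing fields were also refused before anything moved.

**Last checks:**
- **Cassette:** it looked flush against the fence and the stop in both views. I did not measure the gaps.
- **Lever:** from the images it reads about 1.08–1.10. The foot is down on the cassette; its force can't be measured from here.
- **End stop:** its far edges are on the same pixels as at the start, and its centre is within 0.5 pixel (roughly 1–2 mm).
- **Bystanders:** blank, reagent, beaker, meter and fittings show no change from the start picture.
- **Spanner:** its image patch differs from the start. The arm or its shadow there, or the cassette having been taken from beside it, would explain this, but I did not confirm it before the cameras closed. No move went near the spanner below carrying height, and it was where it started when last seen, before the grasp.

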